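# Change over the solvent bottles

## Task

Clear the empty clear-glass bottles from the solvent tray and stand them upright in the steel return tray, leaving the amber bottle in use where it is. From the packed crate draw out the one square bottle with the narrow tall cap, without pulling out or tipping its neighbours, and hold it upright and still for two seconds at a time with its body centred 8 cm in front of the label reader's window, label side first, then each of its other three sides squarely in turn, turning it anticlockwise as seen from above. Then set it down gently, upright, in the solvent tray.

Things in the scene. Friction and masses are not known exactly. Their poses are not given: they have to be found in the camera images.
- solvent_mid (a point): Wanted bottle: square, amber, body 64x64x100 mm, 148 tall, 0.38 kg, NARROW TALL white cap (28 mm dia, 110-148 mm above underside; 24 mm neck down to 100). Starts in the crate's middle or mid-side place, touched all round. Point: body centre, 50 mm above underside. z up; x out through the side with the paper label (also a white strip on the shoulder, seen from above); y to the left of x
- side_label (a point): centre of the label side of the wanted bottle (its +x side), 32 mm from its axis
- side_right (a point): centre of its -y side, 32 mm from the axis: the side that comes to face the reader after one quarter turn anticlockwise (from above) from the label side
- side_back (a point): centre of the side opposite the label (-x), the next after another quarter turn
- side_left (a point): centre of its +y side, the last after another quarter turn
- crate: Fixed grey open crate, 206 x 206 mm, walls 6 mm thick and 70 mm high, floor 6 mm thick, packed with 3 x 3 square bottles at 64.3 mm pitch. Origin: centre of its underside; x, y along its walls, z up
- scan_spot (a point): Where the bottle's body centre goes for reading: 78 mm in front of the label reader's dark window, level with its middle, 240 mm above the table. The reader is a white box (85 x 75 x 56 mm, from 212 to 268 mm above the table) on a post and grey foot, fixed. x points level from this spot to the window, z up
- solvent_floor (a point): Centre of the inner floor of the solvent tray, a white tray fixed on top of a low white module; floor 35 mm above the table, inside 230 x 165 mm (x by y), rim 5 mm thick, 15 mm high above the floor. x, y along its walls, z up
- return_floor (a point): Centre of the inner floor of the steel return tray, fixed, on the table; floor 5 mm above the table, inside 240 x 175 mm (x by y), rim 5 mm thick, 15 mm high above the floor. x, y along its walls, z up
- inuse_mid (a point): The bottle in use, standing in the solvent tray and staying there: round amber bottle, 70 mm diameter, 134 mm tall, black 42 mm cap with a small steel fitting. Point on its axis 60 mm above its underside; z up
- empty1_mid (a point): Empty round clear-glass bottle, squat: 62 mm diameter body 55 mm high, 96 mm tall in all, 0.12 kg, white cap of 34 mm diameter from 66 to 96 mm above its underside, on a narrower neck. Starts standing in the solvent tray. Point on its axis 48 mm above its underside; z up along it. Three to five of these are present
- empty2_mid (a point): Another such empty, the same as empty1; may be absent
- empty3_mid (a point): Another such empty, the same as empty1; may be absent
- empty4_mid (a point): Another such empty, the same as empty1; may be absent
- empty5_mid (a point): Another such empty, the same as empty1; may be absent
- stock1_mid (a point): Neighbour bottle in the crate, stays there: the same square amber body as the wanted one, but with a WIDE LOW cap (44 mm diameter, from 110 to 130 mm above the underside). Point: centre of its body, 50 mm above its underside; z up
- stock2_mid (a point): Another such neighbour bottle, the same as stock1
- stock3_mid (a point): Another such neighbour bottle, the same as stock1
- stock4_mid (a point): Another such neighbour bottle, the same as stock1
- stock5_mid (a point): Another such neighbour bottle, the same as stock1
- stock6_mid (a point): Another such neighbour bottle, the same as stock1
- stock7_mid (a point): Another such neighbour bottle, the same as stock1
- stock8_mid (a point): Another such neighbour bottle, the same as stock1
- solvent_tray: The low module with the solvent tray on top, 250 x 185 mm; origin under its centre, on the table (35 mm below point solvent_floor), same axes

How it is judged:
By the outcome, as a careful person would: the job done as asked, in the order asked, and still so for the second after the job is handed in, with the robot touching nothing.
Of empty1, empty2, empty3, empty4, empty5 only 3 to 5 are there at a start; the rules pass over those that are not, and their reading is None.
At some moment in a run one of empty1, empty2, empty3, empty4, empty5 may be knocked a few centimetres aside while the robot is not near it.
It also fails if it takes over 210 s, if anything falls off the work surface, if the arm or the gripper's body presses on something with over 40 N, if the wrist force passes 120 N, or if a joint passes its speed limit or range.

## Robot

A 6-joint arm with a two-finger parallel gripper is mounted at the origin on the work surface. World frame = base frame: x ahead of the robot, y to its left, z up, the work surface at z = 0. Lengths are in m, angles in rad, forces in N, time in s.
With the tool pointing down it reaches from about 0.375 to 0.975 m from the base axis. Payload 3.8 kg.
Tool frame: the origin (TCP) lies on the centre line of the jaws, within the pads' length; the fingertips stand 25 mm ahead of it and the grasp point (between the pads) lies 6 mm ahead of it; y points along the fingers, z is the direction in which the jaws open and shut, and the axes are right-handed (so a half turn about y gives the same grasp; the last joint's range is limited). The gripper opens to 85 mm and grips with 20 to 120 N. Pads are 22 mm wide; open, the fingers measure 114 mm over their backs; the gripper's body (76 mm by 85 mm) begins 54 mm behind the grasp point. The pads swing forward as they close: fully open they stand 13 mm farther back than shut.
Start: joints at [1.228, 0.264, 1.604, -0, 1.274, -0.037], TCP at [0.203, 0.644, 0.256] pointing down, gripper open.
Joint ranges: [-2.63, 2.63], [-0.94, 2.18], [0.31, 2.57], [-1.31, 4.45], [0, 2.66], [-2.55, 2.55]. Speed limits (rad/s): [2.57, 2.57, 3.14, 3.14, 3.14, 3.14].

## Interface

Orientations are given as a rotation vector (axis times angle).
In Python, from workcell import bot gives the robot as it stands.
- The arm moves only by the shell command python3 -m jog 'ROWS' [FORCE]. ROWS is JSON, a list of rows, each a list of 5 numbers: the shift along the world's x, y, z in mm, then the turn about the world's z in degrees, then the finger opening in mm, from 0 to 85.4. A call has exactly 10 rows; each row is the pose to reach, as a shift and turn from the pose commanded when the call began; what a row does not reach only later rows make up. A row lasts 1/8 s, in which the tool goes at most 62.5 mm and 10.7 degrees, less where a joint would pass 70% of its speed; a pose out of reach is approached as far as the arm can. A call with a gripper value outside its range is refused whole. The fingers move at their own pace and stop on an object; FORCE is the grip in N (left out, the last holds). Time passes only in rows, so rows that repeat a pose let the fingers close, or fill a call up. It gives the time, the measured TCP pose, the force and the opening at its end, in the units of the state.
- bot.read_state(): the state, without advancing time (a new reading comes with each control period).
- bot.read_camera(name): name is "scene" or "top" or "wrist"; returns a dict with "pixels" (384x512x3 uint8, red, green, blue), "fx", "fy", "cx", "cy" (pixels), "R" (3x3) and "t" (3): a world point X has camera coordinates R X + t. Camera axes: x right, y down, z forward; pixel columns grow to the right and rows downward; lengths in m; the calibration is good to about 2 mm. A picture is of the moment at which its call begins. There is no depth.
- bot.finish_job(): hands the job in, once; it reports no verdict.
The state is a dict: "time": time; "q": joint angles; "joint_vel": joint speeds; "joint_torque": joint torques, N m; "tool_pos": TCP position; "tcp_rot": TCP orientation; "wrist_force": force on the tool from outside, world axes, zero at the start; "torque": the same for the moment, N m; "width": opening from 0.0 (shut) to 1.0 (fully open).
Only numpy, scipy, OpenCV 4.12 (cv2) and the standard library are available. Lean on these libraries where they do the work, as an engineer would, in place of code of your own. Each camera call takes 0.05 s, during which the arm holds its last target.

## Working session

There is one attempt and no reset: what is moved stays moved. The work goes in short steps, Python scripts to look and compute and a shell command to move; the robot and the scene stay as the last step left them, time stands still between calls to the robot, and variables do not carry over. Pictures are saved under pics/ and viewed, and the job is handed in when it is done.

```bash
ls; mkdir -p pics
python3 - <<'E'
from workcell import bot
import cv2,numpy as np
np.set_printoptions(precision=4,suppress=True)
for n in ["scene","top","wrist"]:
    c=bot.read_camera(n)
    cv2.imwrite(f"pics/{n}0.png",c["pixels"][:,:,::-1])
    print(n,c["fx"],c["fy"],c["cx"],c["cy"],c["R"],c["t"], -np.array(c["R"]).T@np.array(c["t"]))
print(bot.read_state())
E
```

```text
pics
scene 370.75900907837524 370.75900907837524 257.9182361031063 190.25244794882067 [[ 0.7095  0.7046  0.0109]
 [ 0.4306 -0.4212 -0.7982]
 [-0.5578  0.571  -0.6023]] [-0.3951 -0.1049  1.4824] [ 1.1524 -0.6123  0.8135]
top 401.31713480357945 401.31713480357945 260.6593548363222 194.09354582680854 [[-0.0038 -1.     -0.0024]
 [-0.9896  0.0041 -0.144 ]
 [ 0.144   0.0018 -0.9896]] [-0.0082  0.5838  1.2397] [ 0.3991 -0.0128  1.3108]
wrist 269.13164749866235 269.13164749866235 255.2830899745132 189.34444561368937 [[ 0.3019  0.9533 -0.0025]
 [ 0.9181 -0.29    0.27  ]
 [ 0.2567 -0.0838 -0.9628]] [-0.6731 -0.0333  0.3784] [0.1366 0.6638 0.3716]
{'time': 0.15, 'q': array([ 1.2281,  0.2646,  1.6051, -0.    ,  1.2737, -0.0369]), 'joint_vel': array([-0.0031, -0.0018, -0.0038,  0.    ,  0.0011, -0.0008]), 'joint_torque': array([ -0.0002, -51.5907, -36.7956,  -0.    ,   0.0082,  -0.    ]), 'tool_pos': array([0.2031, 0.6432, 0.2552]), 'tcp_rot': array([-1.5592,  0.2403, -0.2399]), 'wrist_force': array([-0.6923,  0.0082,  0.1373]), 'torque': array([-0.0162,  0.0177,  0.012 ]), 'width': 1.001074848807445}
```

View pics/scene0.png

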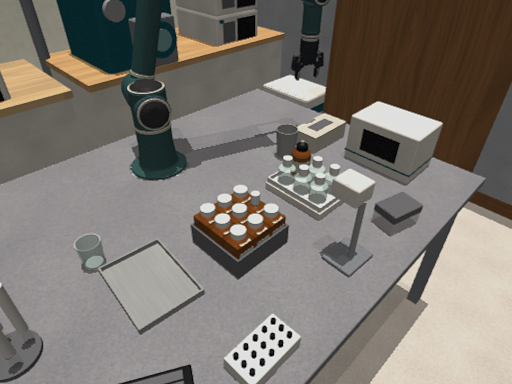

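View pics/top0.png

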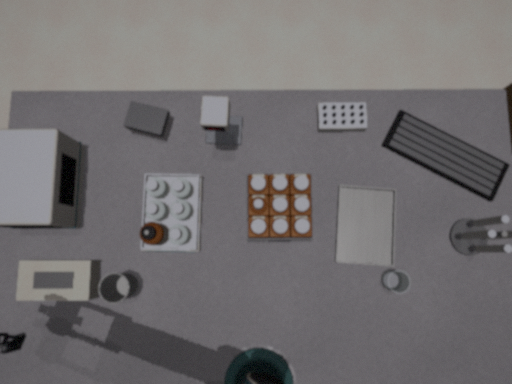

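View pics/wrist0.png

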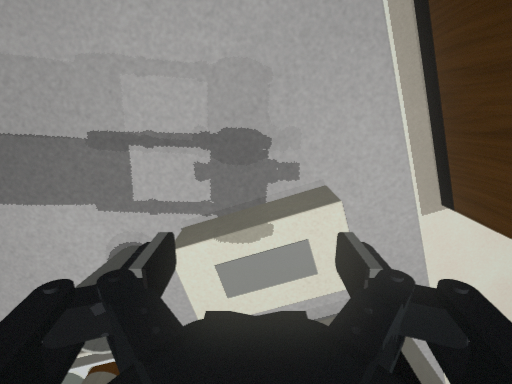

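```bash
cat > h.py <<'E'
from workcell import bot
import cv2,numpy as np
np.set_printoptions(precision=4,suppress=True)
def cam(n):
    c=bot.read_camera(n); c["R"]=np.array(c["R"]);c["t"]=np.array(c["t"]);return c
def ray(c,u,v,z):
    C=-c["R"].T@c["t"]; d=c["R"].T@np.array([(u-c["cx"])/c["fx"],(v-c["cy"])/c["fy"],1])
    return C+d*(z-C[2])/d[2]
def proj(c,X):
    p=c["R"]@np.array(X)+c["t"]; return np.array([c["fx"]*p[0]/p[2]+c["cx"],c["fy"]*p[1]/p[2]+c["cy"]])
def crop(c,u0,v0,u1,v1,s,f):
    im=c["pixels"][v0:v1,u0:u1,::-1]
    cv2.imwrite(f,cv2.resize(im,None,fx=s,fy=s,interpolation=cv2.INTER_CUBIC))
E
python3 - <<'E'
from h import *
c=cam("top")
crop(c,130,160,210,260,6,"pics/t_tray.png")
crop(c,190,85,330,250,3.6,"pics/t_crate.png")
crop(c,325,175,420,300,4.8,"pics/t_ret.png")
c=cam("scene")
crop(c,180,120,380,280,4,"pics/s_1.png")
E
```

```text
(no output)
```

View pics/t_tray.png

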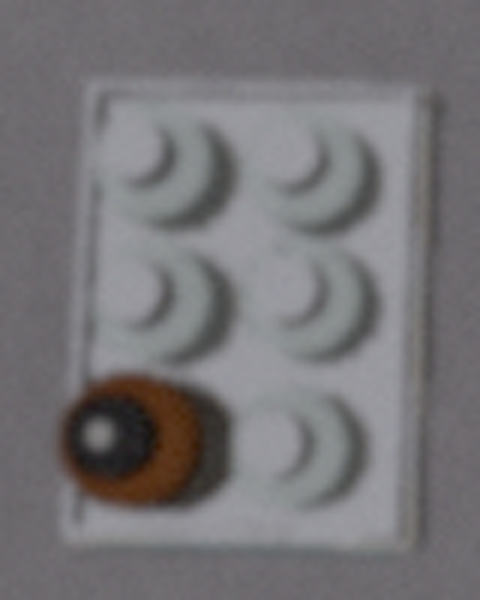

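View pics/t_crate.png

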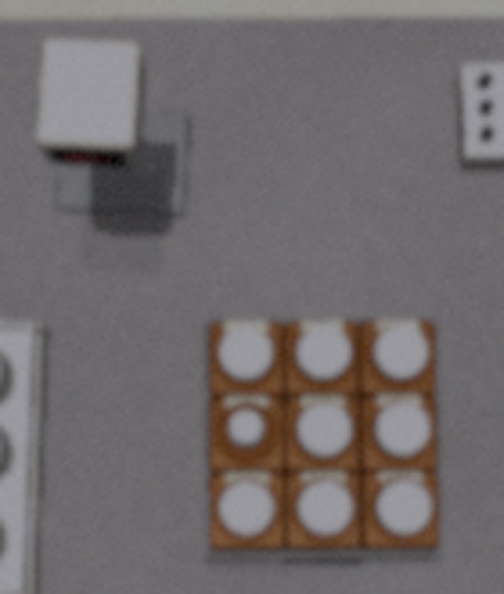

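View pics/t_ret.png

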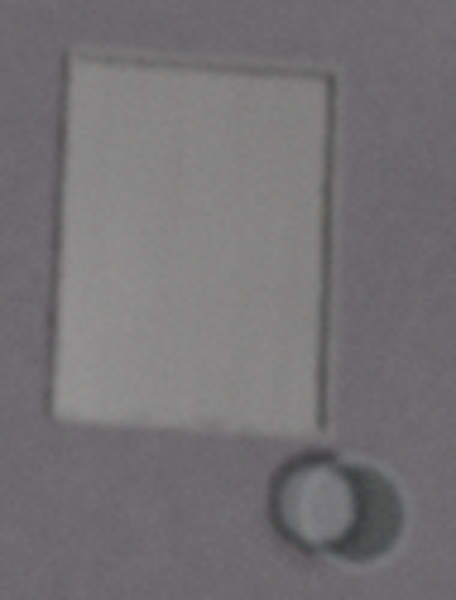

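View pics/s_1.png

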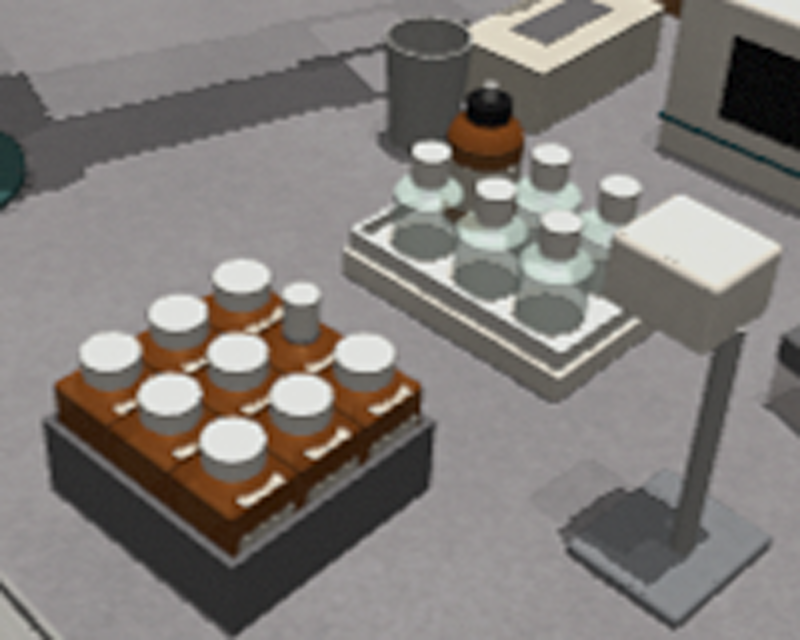

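Run:
```python
from h import *
c=cam("top"); s=cam("scene")
def blobs(c,box,thr,amin,amax):
    u0,v0,u1,v1=box
    g=cv2.resize(c["pixels"][v0:v1,u0:u1].min(axis=2),None,fx=4,fy=4,interpolation=cv2.INTER_CUBIC)
    n,l,st,ce=cv2.connectedComponentsWithStats((g>thr).astype(np.uint8))
    return [((ce[i]+.5)/4-.5+[u0,v0],st[i]) for i in range(1,n) if amin<st[i][4]/16<amax]
print("top empties")
for thr in (185,195,205):
  for ce,st in blobs(c,(140,170,205,255),thr,30,150): print(thr,ce,st[2:]/np.array([4,4,16]),ray(c,*ce,.131)[:2])
for thr in (200,):
  for ce,st in blobs(c,(245,165,315,245),thr,30,400): print("crate",thr,ce,st[2:]/np.array([4,4,16]),ray(c,*ce,.136)[:2],ray(c,*ce,.154)[:2])
for thr in (205,):
  for ce,st in blobs(s,(180,120,350,280),thr,20,600): print("scene",thr,ce,st[2:]/np.array([4,4,16]),ray(s,*ce,.131)[:2],ray(s,*ce,.136)[:2],ray(s,*ce,.154)[:2])
p=c["pixels"]
print(p[175:195,150:166].min(axis=2))
```

```text
top empties
scene 205 [287.4243 157.4425] [ 8.75    4.     27.5625] [0.4587 0.242 ] [0.4638 0.2357] [0.4821 0.2132]
scene 205 [317.5264 157.9851] [ 8.5    4.25  28.375] [0.5339 0.3142] [0.5385 0.3074] [0.5548 0.283 ]
scene 205 [334.7698 165.8895] [ 9.      4.75   31.1875] [0.6051 0.316 ] [0.6091 0.3092] [0.6236 0.2847]
scene 205 [303.6471 166.7399] [ 9.25  4.5  32.5 ] [0.5352 0.2368] [0.5398 0.2305] [0.556  0.2081]
scene 205 [344.3615 177.1107] [ 14.25    16.     132.0625] [0.6655 0.2837] [0.6691 0.2772] [0.6819 0.2535]
scene 205 [320.0155 174.7049] [ 9.25   5.25  36.375] [0.6022 0.2384] [0.6062 0.2321] [0.6208 0.2097]
scene 205 [301.1132 179.511 ] [10.    3.25 21.25] [0.5765 0.1734] [0.5807 0.1677] [0.5959 0.147 ]
scene 205 [288.917  187.0145] [11.     7.    30.125] [0.5757 0.1152] [0.5799 0.1099] [0.5951 0.0907]
scene 205 [239.9661 188.4238] [13.5     7.75   78.6875] [0.4751 0.0019] [ 0.4801 -0.0026] [ 0.4979 -0.0188]
scene 205 [316.8775 187.8879] [10.25   4.25  25.375] [0.6392 0.1737] [0.6429 0.1679] [0.6565 0.1472]
scene 205 [254.8924 192.8477] [ 8.25  4.75 31.5 ] [0.5231 0.0189]
[... 1645 characters left out ...]
 117 130 139 136 131 117  97]
 [151 153 152 152 153 148 130 103  90 110 130 138 138 133 118  93]
 [153 152 151 151 150 144 123  92  89 111 129 136 136 133 120  98]
 [151 151 152 150 147 133 110  88  94 117 134 139 139 131 119  98]
 [149 147 145 139 133 116  93  84 103 127 139 138 135 130 116  92]
 [141 135 130 122 110  97  90 101 119 133 140 137 137 128 110  90]
 [134 128 117 106 100 103 110 121 131 137 138 138 135 121 103  81]
 [138 129 125 118 117 122 130 133 138 138 139 136 129 113  90  77]
 [144 141 135 130 133 136 136 140 138 139 135 131 119 101  83  74]
 [140 140 138 139 139 139 137 138 137 133 129 122 106  88  74  77]
 [144 140 138 139 136 136 135 134 132 124 117 105  91  78  75  78]]
```

Run:
```python
from h import *
c=cam("top"); s=cam("scene")
f=lambda o,k,p:((p[0]+.5)/k-.5+o[0],(p[1]+.5)/k-.5+o[1])
print("reader top"); 
for p in [(45,38),(140,42),(133,152),(37,147)]: print(ray(c,*f((190,85),3.6,p),.268)[:2])
print("reader scene")
for p in [(612,238),(680,196),(780,248),(705,300)]: print(ray(s,*f((180,120),4,p),.268)[:2])
print("ret top outer")
for p in [(70,48),(337,70),(322,437),(50,422)]: print(ray(c,*f((325,175),4.8,p),.02)[:2])
print("solv top outer")
for p in [(84,80),(432,90),(412,548),(62,545)]: print(ray(c,*f((130,160),6,p),.05)[:2])
crop(s,85,225,215,335,6,"pics/s_ret.png")
crop(s,310,155,385,275,5,"pics/s_reader.png")
crop(s,255,140,350,220,8,"pics/s_tray.png")
crop(c,190,85,250,160,8,"pics/t_reader.png")
from scipy.spatial.transform import Rotation as R
print(R.from_rotvec(bot.read_state()['tcp_rot']).as_matrix())
```

```text
reader top
[0.8238 0.1475]
[0.8203 0.0756]
[0.7341 0.0801]
[0.7383 0.152 ]
reader scene
[0.7473 0.0747]
[0.7505 0.1471]
[0.8285 0.1422]
[0.8251 0.0617]
ret top outer
[ 0.6172 -0.2666]
[ 0.6013 -0.447 ]
[ 0.3563 -0.4244]
[ 0.3668 -0.2454]
solv top outer
[0.6526 0.3641]
[0.6464 0.1782]
[0.4047 0.1844]
[0.4069 0.3661]
[[ 0.9536 -0.      0.3011]
 [-0.3011 -0.0001  0.9536]
 [-0.     -1.     -0.0001]]
```

View pics/s_ret.png

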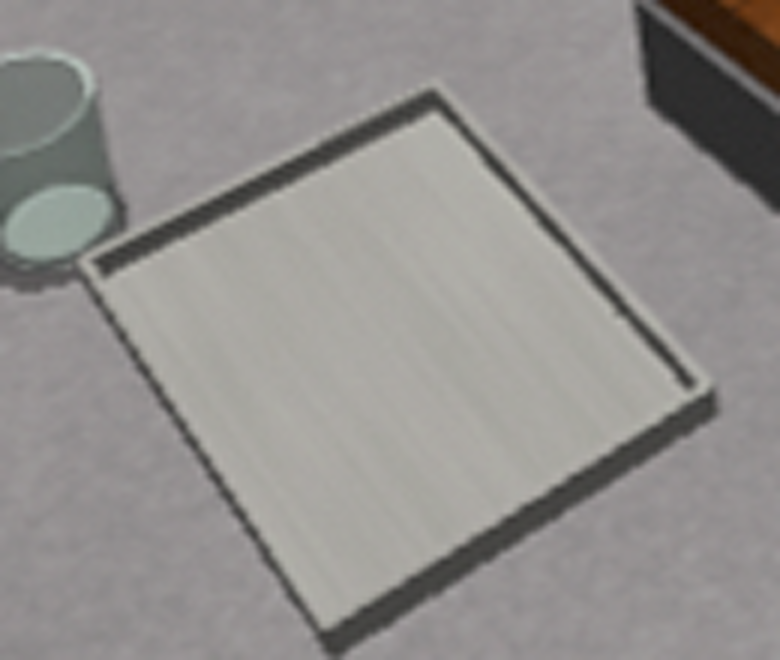

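View pics/s_reader.png

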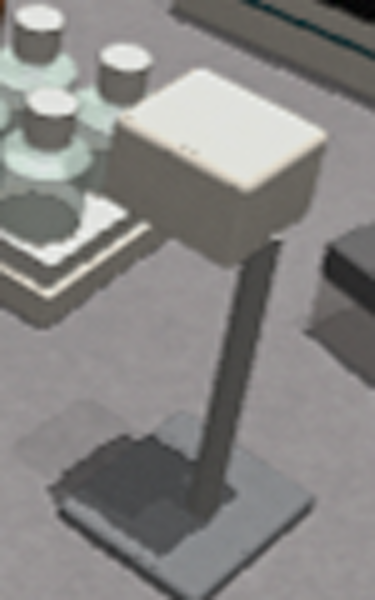

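View pics/t_reader.png

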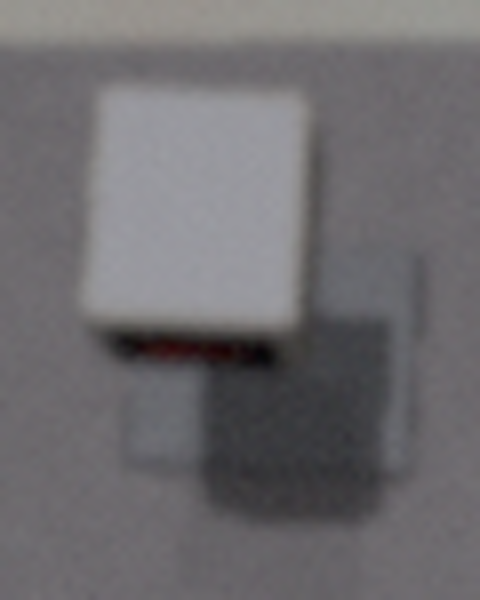

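View pics/s_tray.png

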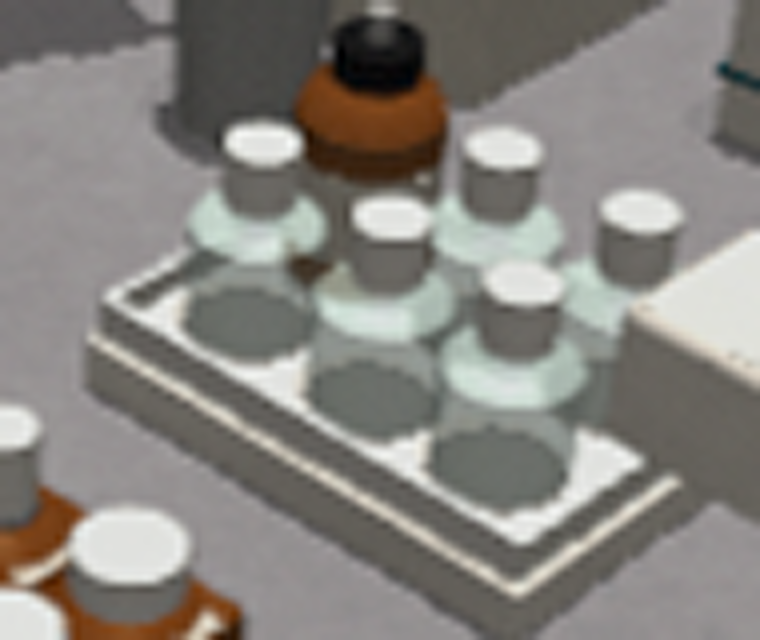

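Run:
```python
from h import *
c=cam("top"); s=cam("scene")
def rect(cm,box,thr,z,show,ch=None):
    u0,v0,u1,v1=box
    g=cm["pixels"][v0:v1,u0:u1].min(axis=2)
    g=cv2.GaussianBlur(cv2.resize(g,None,fx=4,fy=4,interpolation=cv2.INTER_CUBIC),(0,0),1.5)
    m=(g>thr).astype(np.uint8)
    cs,_=cv2.findContours(m,cv2.RETR_EXTERNAL,cv2.CHAIN_APPROX_NONE)
    k=max(cs,key=cv2.contourArea)[:,0].astype(float)
    P=np.array([ray(cm,(p[0]+.5)/4-.5+u0,(p[1]+.5)/4-.5+v0,z)[:2] for p in k])
    r=cv2.minAreaRect((P*1000).astype(np.float32))
    print(show,thr,np.round(r[0],1),np.round(r[1],1),round(r[2],2))
for t in (118,124,130): rect(c,(197,88,235,128),t,.268,"reader top")
for t in (190,200,210): rect(s,(325,163,380,210),t,.268,"reader scene")
for t in (112,116,120,125): rect(c,(330,178,400,268),t,.008,"ret top floor")
for t in (112,118,125,132): rect(c,(135,165,210,258),t,.05,"solv top")
for t in (135,145,155): rect(s,(90,230,210,332),t,.005,"ret scene")
g=c["pixels"].min(axis=2)
print(g[225,325:402]); print(g[180:190,365],g[258:272,365]); print(g[110,197:233]); print(g[90:130,213])
```

```text
reader top 118 [782.4 115.2] [74.3 84.6] 86.29
reader top 124 [782.1 115.2] [72.6 82.6] 86.88
reader top 130 [782.  115.1] [71.1 80.9] 86.81
reader scene 190 [783.3 106.3] [83.4 84.6] 86.53
reader scene 200 [786.1 113.3] [67.5 78. ] 86.74
reader scene 210 [785.9 113.8] [64.7 76. ] 86.73
ret top floor 112 [ 487.6 -346. ] [176.8 258.5] 85.75
ret top floor 116 [ 482.5 -345.7] [174.5 246.1] 85.44
ret top floor 120 [ 482.1 -345.5] [172.7 243.4] 85.46
ret top floor 125 [ 481.8 -345.2] [171.  240.3] 85.26
solv top 112 [530.  275.5] [187.6 255. ] 89.37
solv top 118 [529.3 275.1] [184.1 249.9] 89.04
solv top 125 [528.6 275.5] [179.3 246.8] 89.07
solv top 132 [528.5 276.5] [173.5 243.5] 89.02
ret scene 135 [ 448.3 -349.9] [409.6 355.8] 45.47
ret scene 145 [ 425.7 -290.9] [282.4 361.6] 85.49
ret scene 155 [ 485.4 -348.8] [174.9 231.7] 85.29
[106 108 108 109 108 106 106 108 106 103  97  87 101 124 137 140 138 139
 138 137 136 138 137 138 139 138 136 139 139 137 135 135 135 133 133 134
 133 132 134 131 133 130 133 132 131 134 134 134 131 132 129 132 133 130
 131 132 130 131 131 130 129 128 130 129 128 128 118  98  89 108 112 107
 106 104 105 104 106]
[106 103 104 103 105 105 109 113 109 117] [135 135 134 133 128 125 119 111 105 104 106 104 104 106]
[107 108 106 113 132 143 148 151 152 152 153 151 153 151 151 152 153 150
 153 153 152 151 153 151 151 153 150 150 150 147 131  98  85  96 104 105]
[123 115 107 106 107 118 135 146 150 152 151 153 152 152 152 152 152 150
 152 152 153 151 152 153 153 152 154 152 152 152 151 154 152 148 138 110
  71  34  21  33]
```

```bash
python3 -m jog '[[256,-402,0,-72.5,46],[256,-402,0,-72.5,46],[256,-402,0,-72.5,46],[256,-402,0,-72.5,46],[256,-402,0,-72.5,46],[256,-402,0,-72.5,46],[256,-402,0,-72.5,46],[256,-402,0,-72.5,46],[256,-402,0,-72.5,46],[256,-402,0,-72.5,46]]' 40
python3 - <<'E'
from h import *
c=cam("wrist"); cv2.imwrite("pics/w1.png",c["pixels"][:,:,::-1])
c=cam("scene"); crop(c,200,80,350,220,5,"pics/s2.png")
E
```

```text
time: 1.8
tool_pos: [0.459, 0.2419, 0.2564]
tcp_rot: [-1.208, 1.21, -1.209]
wrist_force: [-0.6, 0.6, 0.1]
width: 0.539
```

View pics/w1.png

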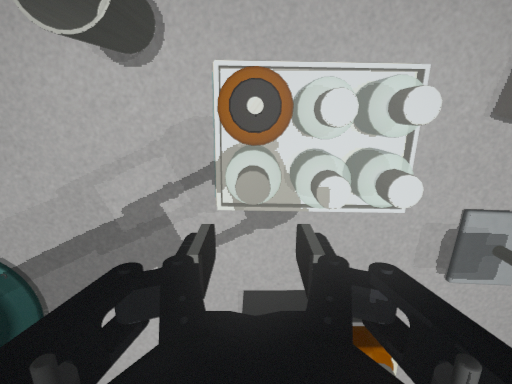

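View pics/s2.png

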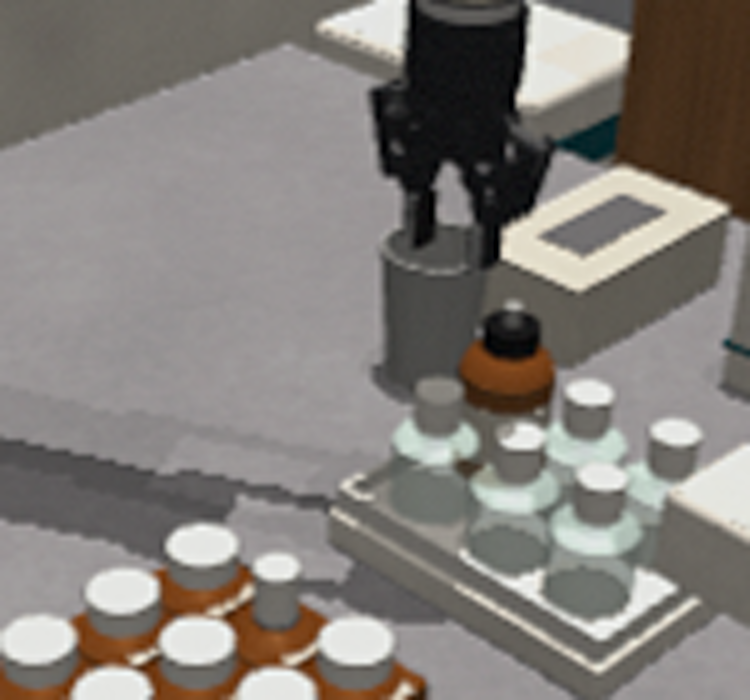

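```bash
python3 - <<'E'
from h import *
c=cam("wrist")
for p in [(252,180),(334,190),(405,190),(339,106),(422,105)]: print(p,ray(c,*p,.131)[:2])
print(ray(c,255,105,.169))
E
python3 -m jog '[[0,0,-50,0,46],[0,0,-100,0,46],[0,0,-125,0,46],[0,0,-130,0,46],[0,0,-130,0,20],[0,0,-130,0,20],[0,0,-130,0,20],[0,0,-130,0,20],[0,0,-130,0,20],[0,0,-130,0,20]]' 40
```

```text
(252, 180) [0.4543 0.2519]
(334, 190) [0.5309 0.2424]
(405, 190) [0.5971 0.2424]
(339, 106) [0.5292 0.3173]
(422, 105) [0.6003 0.3182]
[0.4572 0.317  0.169 ]
time: 3.2
tool_pos: [0.4592, 0.2416, 0.1263]
tcp_rot: [-1.209, 1.21, -1.21]
wrist_force: [0.6, -0.0, -1.5]
width: 0.385
```

```bash
python3 -m jog '[[0,0,30,0,20],[0,0,80,0,20],[0,0,125,0,20],[0,0,155,0,20],[10,-40,160,0,20],[20,-90,160,0,20],[30,-145,160,0,20],[40,-200,160,0,20],[50,-255,160,0,20],[60,-310,160,0,20]]'
python3 -m jog '[[10,-55,0,0,20],[20,-110,0,0,20],[30,-165,0,0,20],[38,-205,0,0,20],[43,-235,0,0,20],[43,-241,-20,0,20],[43,-241,-70,0,20],[43,-241,-120,0,20],[43,-241,-150,0,20],[43,-241,-170,0,20]]'
python3 - <<'E'
from h import *
c=cam("wrist"); cv2.imwrite("pics/w2.png",c["pixels"][:,:,::-1])
c=cam("scene"); cv2.imwrite("pics/s3.png",cv2.resize(c["pixels"][:,:,::-1],(800,600)))
E
```

```text
time: 4.45
tool_pos: [0.5192, -0.0702, 0.2863]
tcp_rot: [-1.209, 1.209, -1.21]
wrist_force: [0.0, 0.4, -1.6]
width: 0.391
time: 5.7
tool_pos: [0.5604, -0.3072, 0.1128]
tcp_rot: [-1.21, 1.213, -1.205]
wrist_force: [0.5, -0.4, -1.2]
width: 0.385
```

View pics/w2.png

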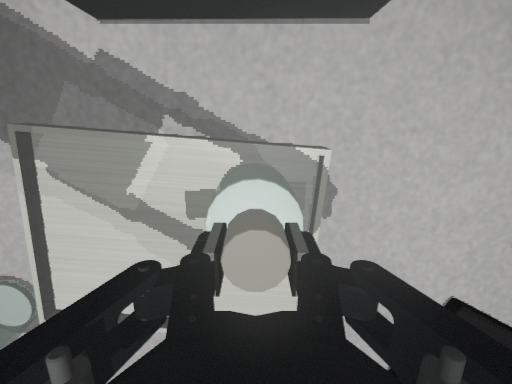

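View pics/s3.png

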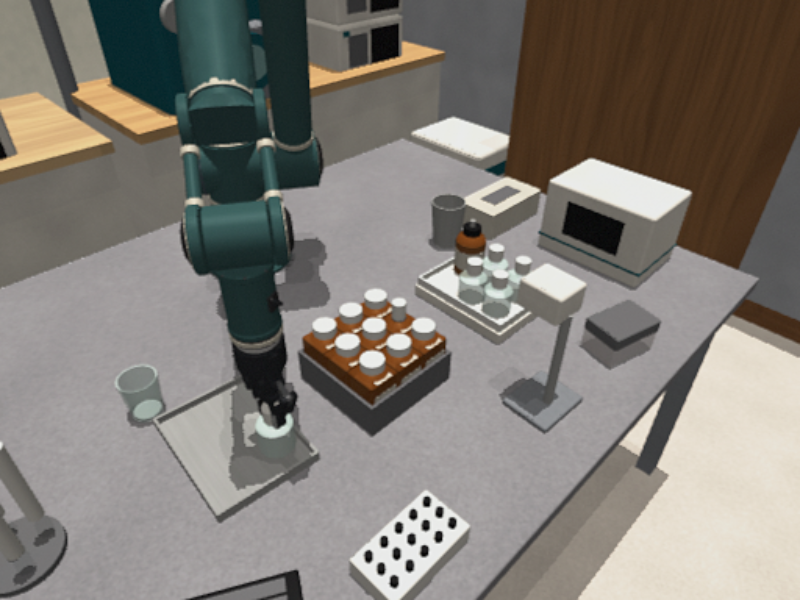

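```bash
python3 -m jog '[[0,0,-10,0,20],[0,0,-16,0,20],[0,0,-19,0,20],[0,0,-20,0,20],[0,0,-20,0,46],[0,0,-20,0,46],[0,0,-20,0,46],[0,0,10,0,46],[0,0,60,0,46],[0,0,110,0,46]]'
python3 -m jog '[[-5,60,30,0,46],[-10,115,30,0,46],[-14,175,30,0,46],[-17,235,30,0,46],[-20,295,30,0,46],[-23,355,30,0,46],[-25,415,30,0,46],[-27,475,30,0,46],[-27,530,30,0,46],[-27,545,30,0,46]]'
python3 - <<'E'
from h import *
print(bot.read_state()['tool_pos'])
c=cam("wrist"); cv2.imwrite("pics/w3.png",c["pixels"][:,:,::-1])
c=cam("scene"); cv2.imwrite("pics/s4.png",cv2.resize(c["pixels"][:,:,::-1],(800,600)))
E
```

```text
time: 7.05
tool_pos: [0.5619, -0.3091, 0.2273]
tcp_rot: [-1.209, 1.21, -1.209]
wrist_force: [1.2, -0.8, -0.2]
width: 0.54
time: 8.3
tool_pos: [0.5348, 0.2387, 0.2565]
tcp_rot: [-1.21, 1.207, -1.206]
wrist_force: [-0.2, -0.4, -0.1]
width: 0.541
[0.5348 0.2387 0.2565]
```

View pics/w3.png

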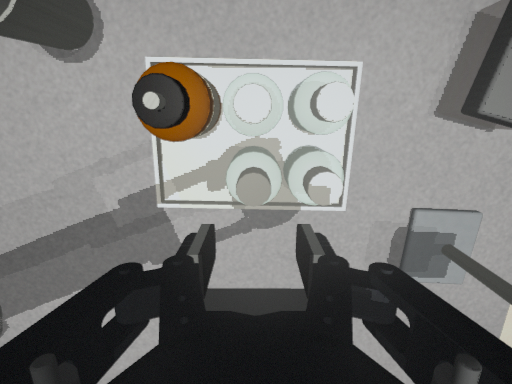

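View pics/s4.png

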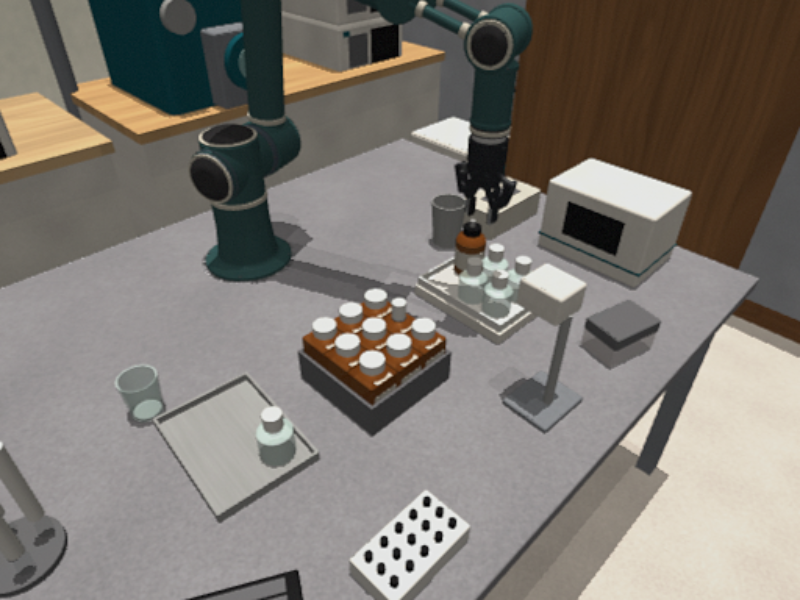

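```bash
python3 -m jog '[[0,0,-50,0,46],[0,0,-100,0,46],[0,0,-125,0,46],[0,0,-130,0,46],[0,0,-130,0,46],[0,0,-130,0,20],[0,0,-130,0,20],[0,0,-130,0,20],[0,0,-130,0,20],[0,0,-130,0,20]]' 40
python3 -m jog '[[0,0,30,0,20],[0,0,80,0,20],[0,0,125,0,20],[0,0,155,0,20],[0,-40,160,0,20],[0,-90,160,0,20],[0,-145,160,0,20],[2,-200,160,0,20],[4,-255,160,0,20],[6,-310,160,0,20]]'
```

```text
time: 9.65
tool_pos: [0.5364, 0.2362, 0.128]
tcp_rot: [-1.206, 1.207, -1.21]
wrist_force: [-0.0, -0.6, 5.3]
width: 0.382
time: 10.9
tool_pos: [0.5407, -0.0757, 0.2858]
tcp_rot: [-1.209, 1.21, -1.209]
wrist_force: [0.5, 0.3, -0.9]
width: 0.385
```

```bash
python3 -m jog '[[3,-55,0,0,20],[6,-110,0,0,20],[9,-165,0,0,20],[11,-220,0,0,20],[13,-270,0,0,20],[14,-310,0,0,20],[14,-321,-5,0,20],[14,-321,-60,0,20],[14,-321,-115,0,20],[14,-321,-160,0,20]]'
python3 -m jog '[[0,0,-15,0,20],[0,0,-25,0,20],[0,0,-29,0,20],[0,0,-30,0,20],[0,0,-30,0,46],[0,0,-30,0,46],[0,0,-30,0,46],[0,0,0,0,46],[0,0,50,0,46],[0,0,100,0,46]]'
```

```text
time: 12.15
tool_pos: [0.5542, -0.3932, 0.1231]
tcp_rot: [-1.209, 1.212, -1.206]
wrist_force: [0.4, -0.4, -1.1]
width: 0.387
time: 13.4
tool_pos: [0.5549, -0.3951, 0.2272]
tcp_rot: [-1.209, 1.21, -1.209]
wrist_force: [0.8, -0.3, -0.3]
width: 0.537
```

```bash
python3 -m jog '[[5,60,30,0,46],[10,120,30,0,46],[14,180,30,0,46],[18,240,30,0,46],[20,300,30,0,46],[23,360,30,0,46],[27,420,30,0,46],[35,480,30,0,46],[47,540,30,0,46],[47,600,30,0,46]]'
python3 -m jog '[[0,33,0,0,46],[0,33,0,0,46],[0,33,0,0,46],[0,33,-40,0,46],[0,33,-60,0,46],[0,33,-60,0,46],[0,33,-60,0,46],[0,33,-60,0,46],[0,33,-60,0,46],[0,33,-60,0,46]]'
python3 - <<'E'
from h import *
print(bot.read_state()['tool_pos'])
c=cam("wrist"); cv2.imwrite("pics/w4.png",c["pixels"][:,:,::-1])
c=cam("scene"); cv2.imwrite("pics/s5.png",cv2.resize(c["pixels"][:,:,::-1],(800,600)))
E
```

```text
time: 14.65
tool_pos: [0.6027, 0.2067, 0.2566]
tcp_rot: [-1.208, 1.209, -1.21]
wrist_force: [0.5, -0.1, -0.1]
width: 0.536
time: 15.9
tool_pos: [0.6024, 0.2379, 0.1969]
tcp_rot: [-1.208, 1.209, -1.21]
wrist_force: [-0.7, -0.6, -0.0]
width: 0.54
[0.6024 0.2379 0.1969]
```

View pics/w4.png

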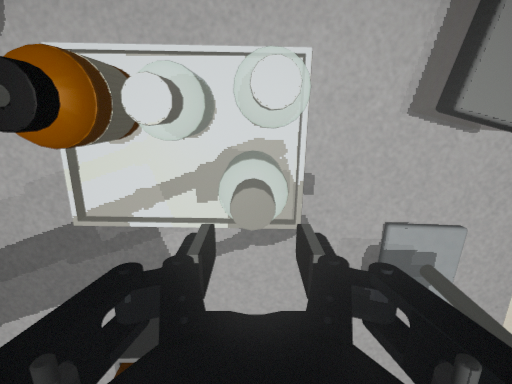

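View pics/s5.png

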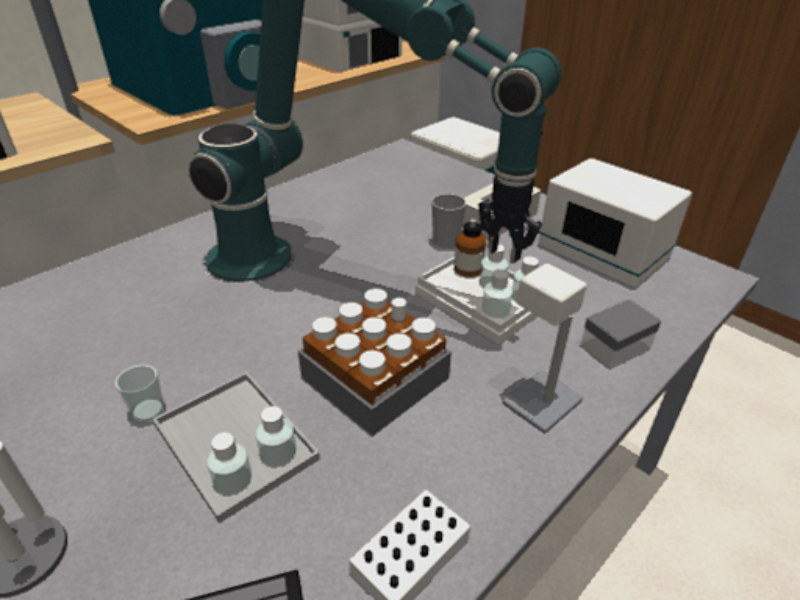

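```bash
python3 -m jog '[[0,0,-40,0,46],[0,0,-65,0,46],[0,0,-70,0,46],[0,0,-70,0,20],[0,0,-70,0,20],[0,0,-70,0,20],[0,0,-70,0,20],[0,0,-70,0,20],[0,0,-40,0,20],[0,0,10,0,20]]' 40
python3 -m jog '[[0,0,50,0,20],[0,-10,90,0,20],[-10,-60,90,0,20],[-20,-115,90,0,20],[-32,-170,90,0,20],[-44,-225,90,0,20],[-56,-280,90,0,20],[-68,-335,90,0,20],[-80,-390,90,0,20],[-92,-440,90,0,20]]'
```

```text
time: 17.25
tool_pos: [0.6003, 0.237, 0.2042]
tcp_rot: [-1.215, 1.213, -1.208]
wrist_force: [0.3, 0.0, -0.8]
width: 0.391
time: 18.5
tool_pos: [0.5095, -0.2042, 0.2965]
tcp_rot: [-1.209, 1.209, -1.21]
wrist_force: [0.9, 0.3, -0.5]
width: 0.385
```

```bash
python3 -m jog '[[-11,-50,0,0,20],[-20,-90,0,0,20],[-22,-101,-20,0,20],[-22,-101,-75,0,20],[-22,-101,-130,0,20],[-22,-101,-170,0,20],[-22,-101,-185,0,20],[-22,-101,-195,0,20],[-22,-101,-199,0,20],[-22,-101,-200,0,20]]'
python3 -m jog '[[0,0,0,0,46],[0,0,0,0,46],[0,0,0,0,46],[0,0,30,0,46],[0,0,80,0,46],[0,0,130,0,46],[5,60,150,0,46],[10,120,150,0,46],[15,180,150,0,46],[20,240,150,0,46]]'
python3 - <<'E'
from h import *
c=cam("scene"); cv2.imwrite("pics/s6.png",cv2.resize(c["pixels"][:,:,::-1],(800,600)))
E
```

```text
time: 19.75
tool_pos: [0.4892, -0.3039, 0.0976]
tcp_rot: [-1.209, 1.207, -1.211]
wrist_force: [0.0, -0.3, -1.7]
width: 0.387
time: 21.0
tool_pos: [0.5082, -0.0616, 0.2468]
tcp_rot: [-1.208, 1.209, -1.211]
wrist_force: [1.3, -1.2, 0.1]
width: 0.538
```

View pics/s6.png

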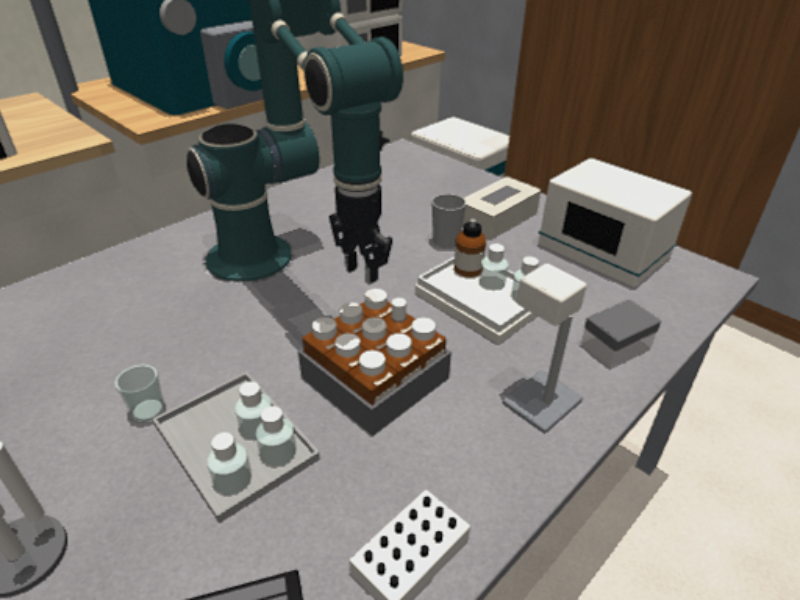

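```bash
python3 -m jog '[[10,55,0,0,46],[24,110,0,0,46],[38,165,0,0,46],[52,220,0,0,46],[66,275,0,0,46],[82,330,0,0,46],[97,379,0,0,46],[97,379,-30,0,46],[97,379,-50,0,46],[97,379,-50,0,46]]'
python3 - <<'E'
from h import *
print(bot.read_state()['tool_pos'])
c=cam("wrist"); cv2.imwrite("pics/w5.png",c["pixels"][:,:,::-1])
c=cam("scene"); crop(c,250,130,370,220,6,"pics/s7.png")
E
```

```text
time: 22.3
tool_pos: [0.6035, 0.3142, 0.1932]
tcp_rot: [-1.214, 1.212, -1.209]
wrist_force: [0.6, -0.3, -0.1]
width: 0.537
[0.6035 0.3142 0.1932]
```

View pics/w5.png

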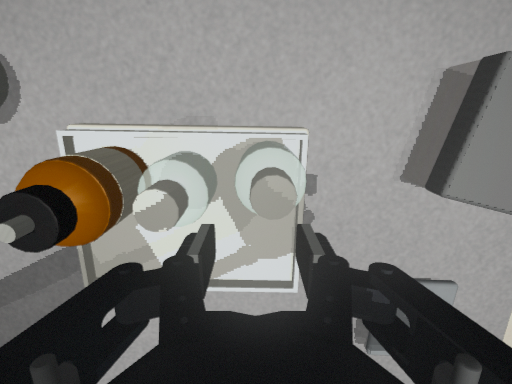

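View pics/s7.png

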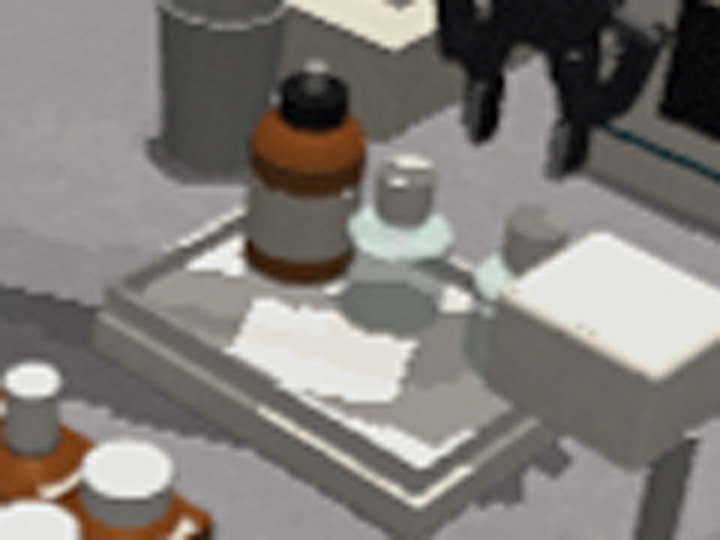

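Run:
```python
from h import *
s=bot.read_state()['tool_pos'];c=cam("wrist")
a=ray(c,252,205,.131)-s; print("bias",a)
for p in [(272,194),(159,206)]: print(ray(c,*p,.131), ray(c,*p,.131)-a)
```

```text
bias [-0.0036  0.0055 -0.0655]
[0.6159 0.3286 0.131 ] [0.6195 0.323  0.1965]
[0.5352 0.3198 0.131 ] [0.5388 0.3142 0.1965]
```

```bash
python3 - <<'E'
from h import *
c=cam("scene")
for p in [(538,222),(409,166)]: print(ray(c,(p[0]+.5)/6-.5+250,(p[1]+.5)/6-.5+130,.131))
c=cam("wrist");crop(c,120,130,320,260,4,"pics/w5c.png")
E
python3 -m jog '[[12,5,0,0,50],[12,5,0,0,50],[12,5,0,0,50],[12,5,0,0,50],[12,5,0,0,50],[12,5,0,0,50],[12,5,0,0,50],[12,5,0,0,50],[12,5,0,0,50],[12,5,0,0,50]]'
python3 - <<'E'
from h import *
print(bot.read_state()['tool_pos'])
c=cam("wrist"); cv2.imwrite("pics/w6.png",c["pixels"][:,:,::-1])
E
```

```text
[0.6182 0.3233 0.131 ]
[0.5315 0.3186 0.131 ]
time: 23.8
tool_pos: [0.6172, 0.3207, 0.1963]
tcp_rot: [-1.209, 1.209, -1.209]
wrist_force: [1.0, 0.7, -0.6]
width: 0.586
[0.6172 0.3207 0.1963]
```

View pics/w6.png

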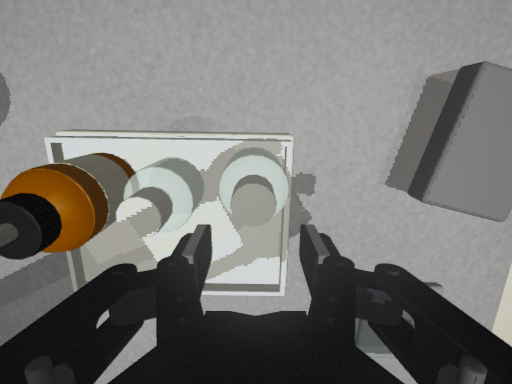

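```bash
python3 -m jog '[[0,2,-40,0,50],[0,2,-65,0,50],[0,2,-70,0,50],[0,2,-70,0,20],[0,2,-70,0,20],[0,2,-70,0,20],[0,2,-70,0,20],[0,2,-70,0,20],[0,2,-40,0,20],[0,2,10,0,20]]' 40
python3 -m jog '[[0,0,50,0,20],[0,-10,90,0,20],[-10,-60,90,0,20],[-20,-115,90,0,20],[-30,-170,90,0,20],[-40,-225,90,0,20],[-50,-280,90,0,20],[-60,-335,90,0,20],[-75,-390,90,0,20],[-90,-445,90,0,20]]'
python3 -m jog '[[-8,-55,0,0,20],[-16,-110,0,0,20],[-24,-160,0,0,20],[-34,-210,0,0,20],[-44,-250,0,0,20],[-47,-267,-10,0,20],[-47,-267,-60,0,20],[-47,-267,-115,0,20],[-47,-267,-155,0,20],[-47,-267,-180,0,20]]'
python3 - <<'E'
from h import *
print(bot.read_state()['tool_pos'])
c=cam("wrist"); cv2.imwrite("pics/w7.png",c["pixels"][:,:,::-1])
E
```

```text
time: 25.1
tool_pos: [0.6163, 0.3219, 0.2043]
tcp_rot: [-1.213, 1.211, -1.209]
wrist_force: [0.1, -0.2, -1.3]
width: 0.385
time: 26.35
tool_pos: [0.5272, -0.1244, 0.297]
tcp_rot: [-1.208, 1.207, -1.212]
wrist_force: [0.9, -0.4, -1.4]
width: 0.388
time: 27.6
tool_pos: [0.4793, -0.3876, 0.1129]
tcp_rot: [-1.209, 1.212, -1.206]
wrist_force: [-0.3, 0.6, -0.6]
width: 0.388
[ 0.4793 -0.3876  0.1129]
```

View pics/w7.png

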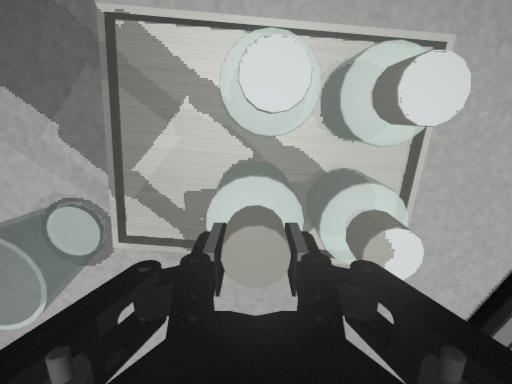

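```bash
python3 -m jog '[[0,0,-10,0,20],[0,0,-17,0,20],[0,0,-20,0,20],[0,0,-20,0,20],[0,0,-20,0,46],[0,0,-20,0,46],[0,0,-20,0,46],[0,0,30,0,46],[0,0,80,0,46],[0,0,130,0,46]]'
python3 -m jog '[[5,60,0,0,46],[10,120,0,0,46],[15,180,0,0,46],[20,240,0,0,46],[25,300,0,0,46],[30,360,0,0,46],[35,420,0,0,46],[40,480,0,0,46],[45,540,0,0,46],[50,600,0,0,46]]'
python3 -m jog '[[5,60,0,0,46],[5,100,0,0,46],[5,105,0,0,46],[5,105,-30,0,46],[5,105,-50,0,46],[5,105,-50,0,46],[5,105,-50,0,46],[5,105,-50,0,46],[5,105,-50,0,46],[5,105,-50,0,46]]'
python3 - <<'E'
from h import *
print(bot.read_state()['tool_pos'])
c=cam("wrist"); cv2.imwrite("pics/w8.png",c["pixels"][:,:,::-1])
c=cam("scene"); cv2.imwrite("pics/s8.png",cv2.resize(c["pixels"][:,:,::-1],(800,600)))
E
```

```text
time: 28.9
tool_pos: [0.4801, -0.3892, 0.2478]
tcp_rot: [-1.209, 1.209, -1.209]
wrist_force: [0.4, -0.3, -0.3]
width: 0.542
time: 30.15
tool_pos: [0.5302, 0.2127, 0.2467]
tcp_rot: [-1.208, 1.209, -1.21]
wrist_force: [1.6, -0.6, -0.1]
width: 0.54
time: 31.4
tool_pos: [0.5355, 0.3158, 0.1969]
tcp_rot: [-1.208, 1.209, -1.21]
wrist_force: [0.5, 0.5, 0.2]
width: 0.542
[0.5355 0.3158 0.1969]
```

View pics/w8.png

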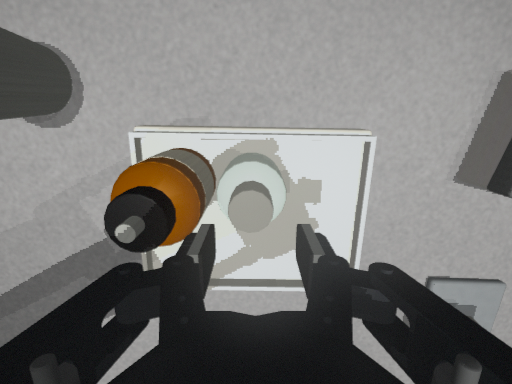

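View pics/s8.png

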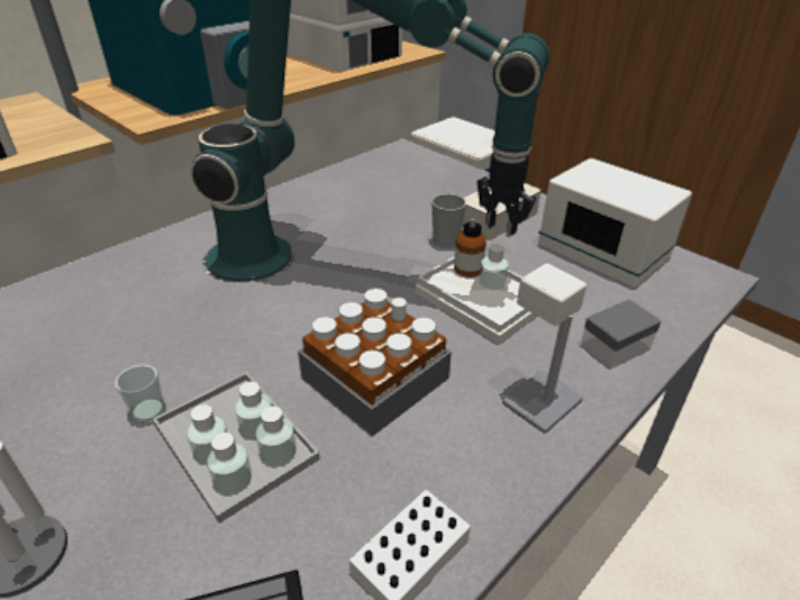

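```bash
python3 -m jog '[[0,0,0,10,46],[0,0,0,20,46],[0,0,0,30,46],[0,0,0,40,46],[0,0,0,50,46],[0,0,0,60,46],[0,0,0,70,46],[0,0,0,80,46],[0,0,0,90,46],[0,0,0,90,46]]' 40
python3 -m jog '[[0,0,-40,0,46],[0,0,-60,0,46],[0,0,-68,0,46],[0,0,-69,0,46],[0,0,-69,0,46],[0,0,-69,0,20],[0,0,-69,0,20],[0,0,-69,0,20],[0,0,-69,0,20],[0,0,-69,0,20]]' 40
```

```text
time: 32.75
tool_pos: [0.5352, 0.3157, 0.1963]
tcp_rot: [-1.571, 0.002, -0.002]
wrist_force: [0.4, -0.2, -0.1]
width: 0.537
time: 34.0
tool_pos: [0.5362, 0.3161, 0.1288]
tcp_rot: [-1.57, -0.002, -0.002]
wrist_force: [-0.2, -1.7, 6.1]
width: 0.385
```

```bash
python3 -m jog '[[0,0,40,0,20],[0,0,90,0,20],[0,0,140,0,20],[0,-10,165,0,20],[-10,-60,165,-10,20],[-20,-115,165,-20,20],[-30,-170,165,-30,20],[-40,-225,165,-40,20],[-50,-280,165,-50,20],[-60,-335,165,-60,20]]'
python3 -m jog '[[-10,-55,0,-10,20],[-20,-110,0,-20,20],[-30,-165,0,-30,20],[-40,-220,0,-30,20],[-55,-260,0,-30,20],[-62,-278,-10,-30,20],[-62,-278,-60,-30,20],[-62,-278,-115,-30,20],[-62,-278,-155,-30,20],[-62,-278,-180,-30,20]]'
python3 - <<'E'
from h import *
print(bot.read_state()['tool_pos'])
c=cam("wrist"); cv2.imwrite("pics/w9.png",c["pixels"][:,:,::-1])
E
```

```text
time: 35.25
tool_pos: [0.4742, -0.0208, 0.2917]
tcp_rot: [-1.411, 0.82, -0.82]
wrist_force: [0.5, -0.3, -1.5]
width: 0.387
time: 36.5
tool_pos: [0.4115, -0.2949, 0.1086]
tcp_rot: [-1.209, 1.214, -1.205]
wrist_force: [-0.0, 0.2, -0.6]
width: 0.384
[ 0.4115 -0.2949  0.1086]
```

View pics/w9.png

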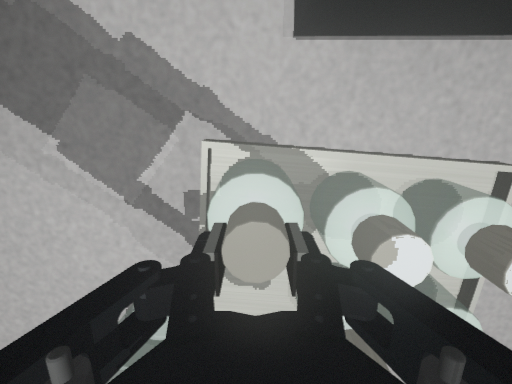

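```bash
python3 -m jog '[[2,0,-8,0,20],[2,0,-12,0,20],[2,0,-14,0,20],[2,0,-15,0,20],[2,0,-15,0,46],[2,0,-15,0,46],[2,0,-15,0,46],[2,0,30,0,46],[2,0,80,0,46],[2,0,130,0,46]]'
python3 - <<'E'
from h import *
print(bot.read_state()['tool_pos'])
c=cam("scene"); cv2.imwrite("pics/s9.png",cv2.resize(c["pixels"][:,:,::-1],(800,600)))
E
```

```text
time: 37.8
tool_pos: [0.4149, -0.2971, 0.2435]
tcp_rot: [-1.209, 1.21, -1.209]
wrist_force: [1.0, -0.1, -0.8]
width: 0.538
[ 0.4149 -0.2971  0.2435]
```

View pics/s9.png

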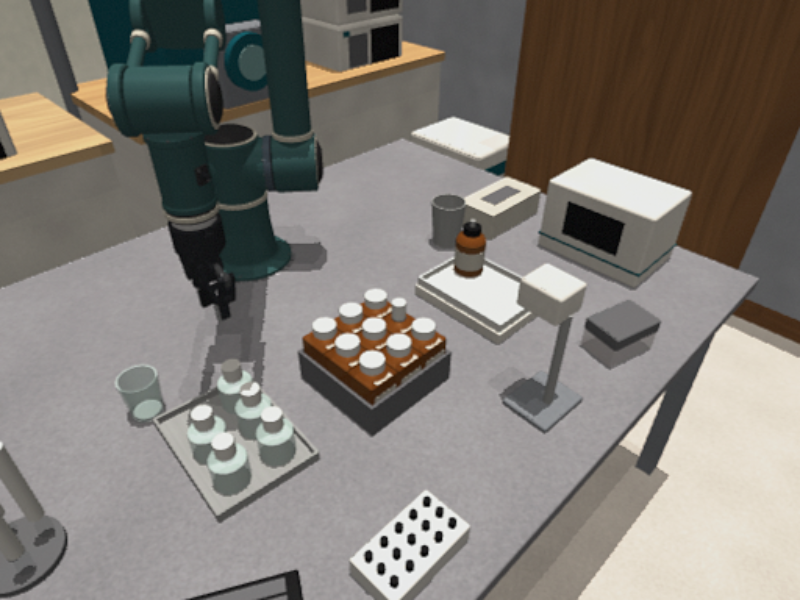

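```bash
python3 -m jog '[[20,40,10,-10,42],[40,80,10,-20,42],[60,120,10,-30,42],[80,160,10,-40,42],[100,200,10,-50,42],[115,240,10,-60,42],[125,280,10,-70,42],[130,295,10,-80,42],[130,295,10,-90,42],[130,295,10,-100,42]]' 80
python3 -m jog '[[0,0,0,-10,42],[0,0,0,-20,42],[0,0,0,-22,42],[0,0,-20,-22,42],[0,0,-40,-22,42],[0,0,-40,-22,42],[0,0,-40,-22,42],[0,0,-40,-22,42],[0,0,-40,-22,42],[0,0,-40,-22,42]]'
python3 - <<'E'
from h import *
s=bot.read_state();print(s['tool_pos'],s['q']*57.3)
c=cam("wrist"); cv2.imwrite("pics/w10.png",c["pixels"][:,:,::-1])
c=cam("scene"); crop(c,170,130,330,270,5,"pics/s10.png")
E
```

```text
time: 39.1
tool_pos: [0.5452, -0.0018, 0.2518]
tcp_rot: [-0.191, -2.127, 2.127]
wrist_force: [0.3, 0.6, -0.4]
width: 0.491
time: 40.35
tool_pos: [0.5455, -0.0023, 0.2128]
tcp_rot: [-0.547, -1.906, 1.905]
wrist_force: [0.3, 0.2, -0.7]
width: 0.492
[ 0.5455 -0.0023  0.2128] [ -2.8595   2.9343 110.6381  -0.0017  66.3903 119.1583]
```

View pics/w10.png

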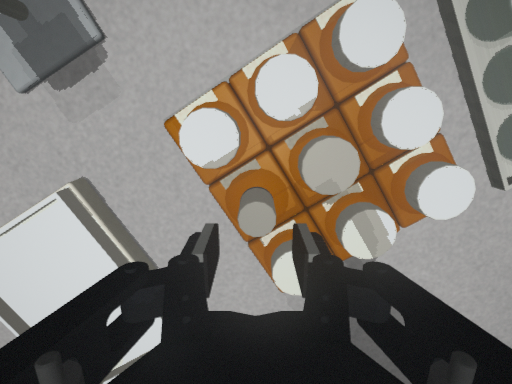

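View pics/s10.png

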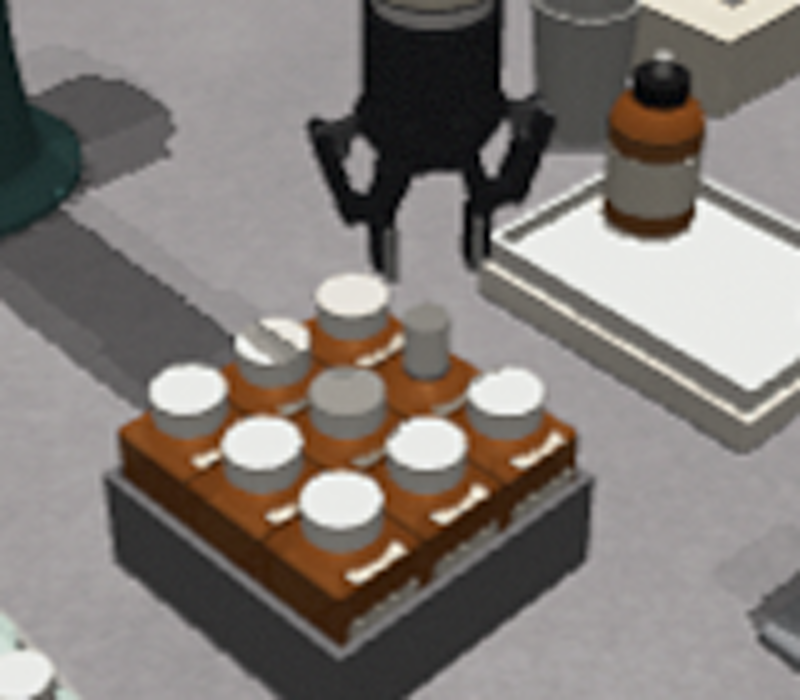

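Run:
```python
from h import *
s=bot.read_state()['tool_pos'];c=cam("wrist")
g=c["pixels"].astype(int)
sat=(g.max(2)-g.min(2)); 
m=((sat<40)&(g.min(2)>90)).astype(np.uint8)
for nm,box,z in [("want",(225,170,290,240),.154),("a",(170,100,245,172),.136),("b",(248,45,325,125),.136),("c",(295,120,365,200),.136),("d",(335,5,410,72),.136),("e",(378,80,448,152),.136)]:
    u0,v0,u1,v1=box; mm=m[v0:v1,u0:u1]
    k,_=cv2.findContours(cv2.morphologyEx(mm,cv2.MORPH_OPEN,np.ones((5,5))),0,2); k=max(k,key=cv2.contourArea)
    (x,y),r=cv2.minEnclosingCircle(k); print(nm,x+u0,y+v0,r,ray(c,x+u0,y+v0,z)[:2])
crop(c,200,160,320,260,6,"pics/w10c.png")
```

```text
want 259.929630279541 213.8358039855957 26.749086380004883 [ 0.5439 -0.0061]
a 195.89130401611328 135.5 43.93880081176758 [0.612  0.0045]
b 276.3033866882324 79.15380859375 44.357337951660156 [ 0.6137 -0.0626]
c 332.638614654541 168.63861465454102 36.116573333740234 [ 0.5396 -0.0663]
d 373.2214660644531 32.493717193603516 45.12224578857422 [ 0.6046 -0.1295]
e 412.8086700439453 109.86098670959473 45.39531326293945 [ 0.5469 -0.1322]
```

View pics/w10c.png

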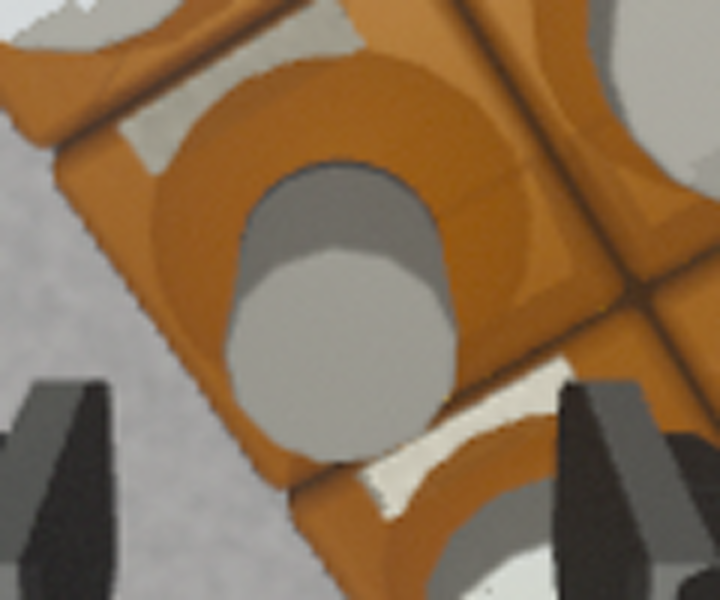

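```bash
python3 -m jog '[[0,-1,-20,0,42],[0,-1,-40,0,42],[0,-1,-55,0,42],[0,-1,-63,0,42],[0,-1,-66,0,42],[0,-1,-66,0,42],[0,-1,-66,0,42],[0,-1,-66,0,42],[0,-1,-66,0,42],[0,-1,-66,0,42]]' 80
python3 -m jog '[[0,0,0,0,35],[0,0,0,0,30],[0,0,0,0,20],[0,0,0,0,10],[0,0,0,0,10],[0,0,0,0,10],[0,0,0,0,10],[0,0,0,0,10],[0,0,0,0,10],[0,0,0,0,10]]' 80
python3 - <<'E'
from h import *
s=bot.read_state();print(s['tool_pos'],s['wrist_force'],s['torque'])
c=cam("wrist"); cv2.imwrite("pics/w11.png",c["pixels"][:,:,::-1])
c=cam("scene"); crop(c,170,130,330,270,5,"pics/s11.png")
E
```

```text
time: 41.75
tool_pos: [0.5453, -0.0033, 0.1464]
tcp_rot: [-0.547, -1.905, 1.905]
wrist_force: [0.2, -0.1, -0.5]
width: 0.494
time: 43.0
tool_pos: [0.5455, -0.0033, 0.1466]
tcp_rot: [-0.547, -1.906, 1.905]
wrist_force: [0.0, 1.7, 3.6]
width: 0.304
[ 0.5455 -0.0033  0.1466] [0.0254 1.7139 3.6498] [ 0.2599 -0.0458  0.0387]
```

View pics/w11.png

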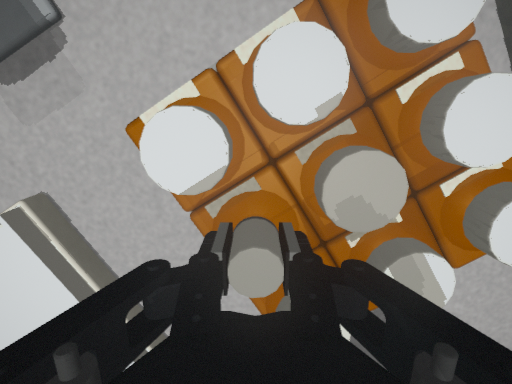

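View pics/s11.png

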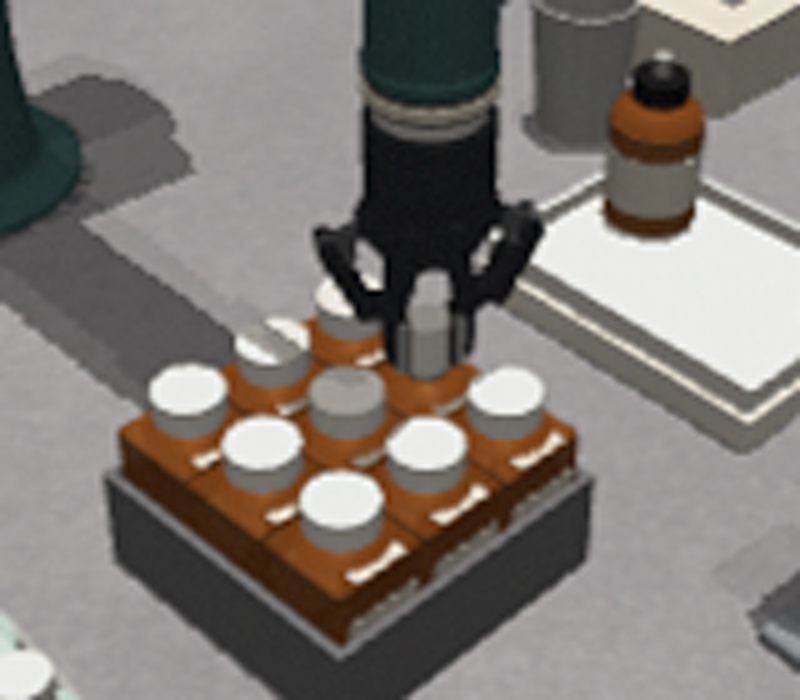

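```bash
python3 -m jog '[[0,0,2,0,10],[0,0,4,0,10],[0,0,6,0,10],[0,0,8,0,10],[0,0,10,0,10],[0,0,12,0,10],[0,0,14,0,10],[0,0,16,0,10],[0,0,18,0,10],[0,0,20,0,10]]'
python3 - <<'E'
from h import *
s=bot.read_state();print(s['tool_pos'],s['wrist_force'],s['torque'])
c=cam("wrist"); cv2.imwrite("pics/w12.png",c["pixels"][:,:,::-1])
c=cam("scene"); crop(c,170,130,330,270,5,"pics/s12.png")
E
```

```text
time: 44.35
tool_pos: [0.5452, -0.0033, 0.1664]
tcp_rot: [-0.547, -1.905, 1.905]
wrist_force: [0.0, 0.5, -3.7]
width: 0.309
[ 0.5452 -0.0033  0.1664] [ 0.0435  0.4823 -3.7206] [-0.026  -0.0291  0.0004]
```

View pics/s12.png

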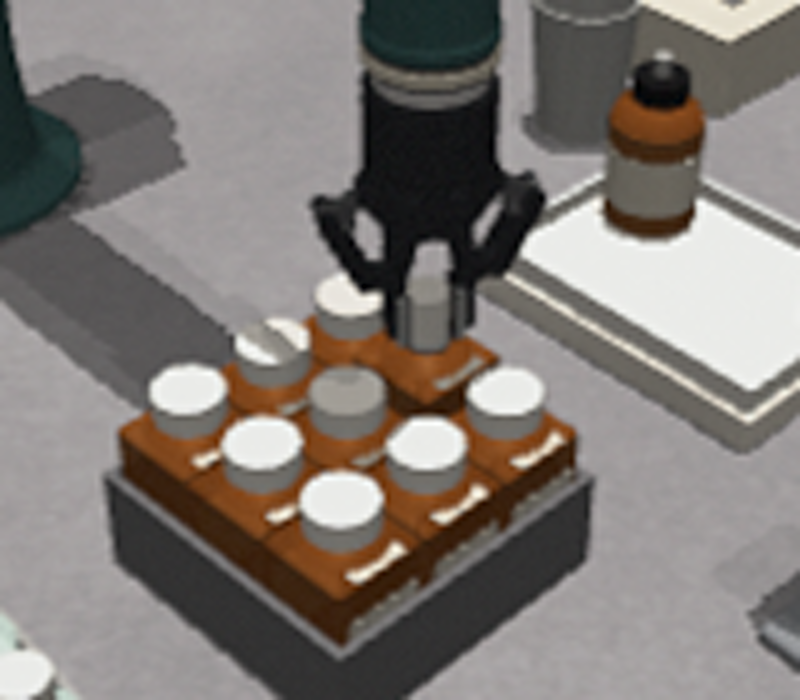

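View pics/w12.png

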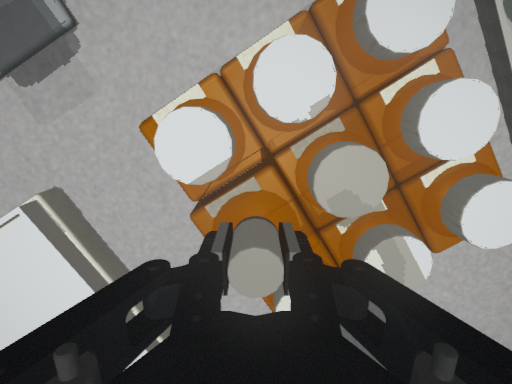

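```bash
python3 -m jog '[[0,0,5,0,10],[0,0,12,0,10],[0,0,20,0,10],[0,0,28,0,10],[0,0,36,0,10],[0,0,45,0,10],[0,0,54,0,10],[0,0,63,0,10],[0,0,72,0,10],[0,0,82,0,10]]'
python3 -m jog '[[0,0,12,0,10],[0,0,26,0,10],[0,0,42,0,10],[0,0,58,0,10],[0,0,70,0,10],[0,0,78,0,10],[0,0,81,0,10],[0,0,82,0,10],[0,0,82,0,10],[0,0,82,0,10]]'
python3 - <<'E'
from h import *
s=bot.read_state();print(s['tool_pos'],s['wrist_force'],s['torque'])
c=cam("wrist"); cv2.imwrite("pics/w13.png",c["pixels"][:,:,::-1])
c=cam("scene"); crop(c,150,80,400,270,3.2,"pics/s13.png")
E
```

```text
time: 45.7
tool_pos: [0.5451, -0.0033, 0.2488]
tcp_rot: [-0.546, -1.905, 1.905]
wrist_force: [-0.1, -0.1, -4.1]
width: 0.31
time: 46.95
tool_pos: [0.545, -0.0033, 0.3297]
tcp_rot: [-0.545, -1.904, 1.905]
wrist_force: [0.1, 0.1, -4.4]
width: 0.308
[ 0.545  -0.0033  0.3297] [ 0.0752  0.1323 -4.4388] [-0.0136 -0.0119 -0.0374]
```

View pics/s13.png

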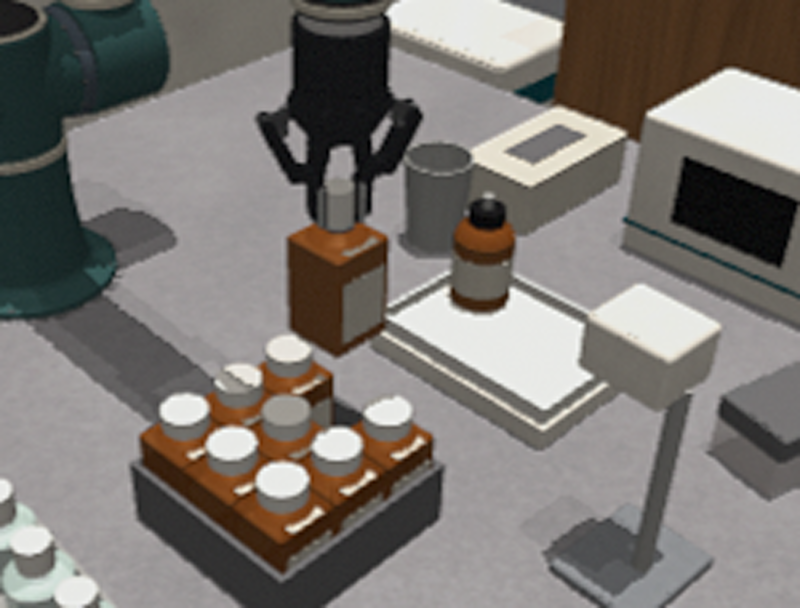

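View pics/w13.png

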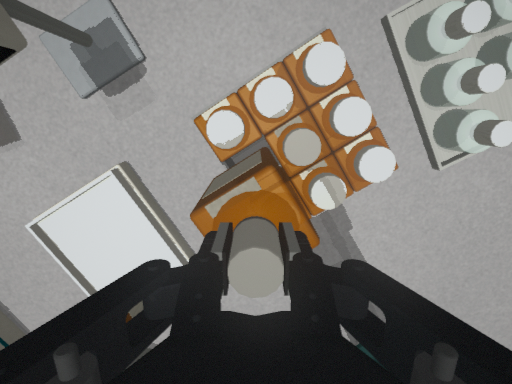

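```bash
python3 -m jog '[[8,8,0,-1,10],[20,21,0,-2,10],[36,38,0,-3.3,10],[54,57,0,-3.3,10],[72,76,0,-3.3,10],[90,95,0,-3.3,10],[105,110,0,-3.3,10],[114,120,0,-3.3,10],[118,124,0,-3.3,10],[118,124,0,-3.3,10]]'
python3 - <<'E'
from h import *
s=bot.read_state();print(s['tool_pos'],s['wrist_force'],s['torque'],s['q']*57.3)
c=cam("wrist"); cv2.imwrite("pics/w14.png",c["pixels"][:,:,::-1])
c=cam("scene"); crop(c,270,80,400,240,4,"pics/s14.png")
c=cam("top"); crop(c,180,80,260,200,5,"pics/t14.png")
E
```

```text
time: 48.3
tool_pos: [0.6632, 0.1207, 0.33]
tcp_rot: [-0.594, -1.868, 1.869]
wrist_force: [-0.9, 0.2, -3.7]
width: 0.307
[0.6632 0.1207 0.33  ] [-0.9264  0.249  -3.713 ] [-0.0384  0.0438  0.0707] [  8.2058  13.1082  86.6977  -0.0099  80.2449 133.5328]
```

View pics/s14.png

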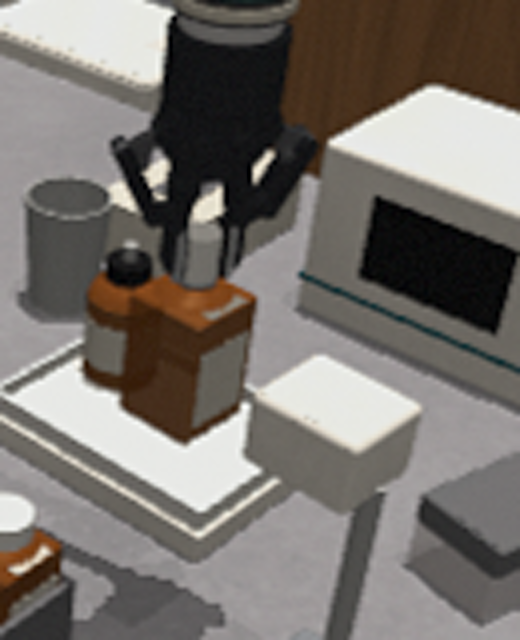

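View pics/w14.png

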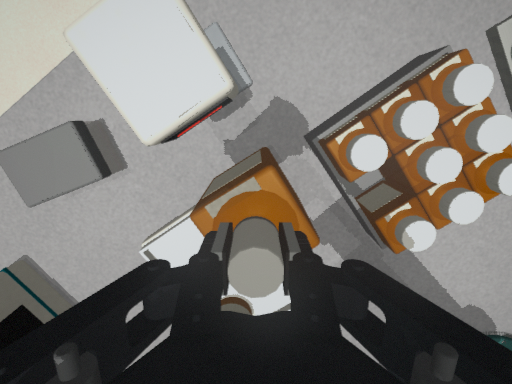

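View pics/t14.png

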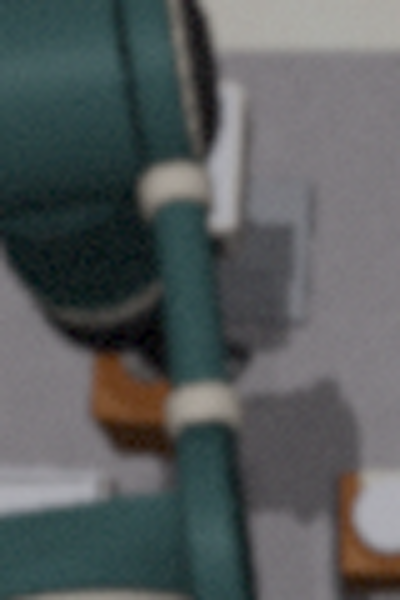

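Run:
```python
from h import *
c=cam("wrist"); crop(c,130,80,330,260,4,"pics/w14c.png"); crop(c,50,0,250,150,4,"pics/w14d.png")
```

```text
(no output)
```

View pics/w14c.png

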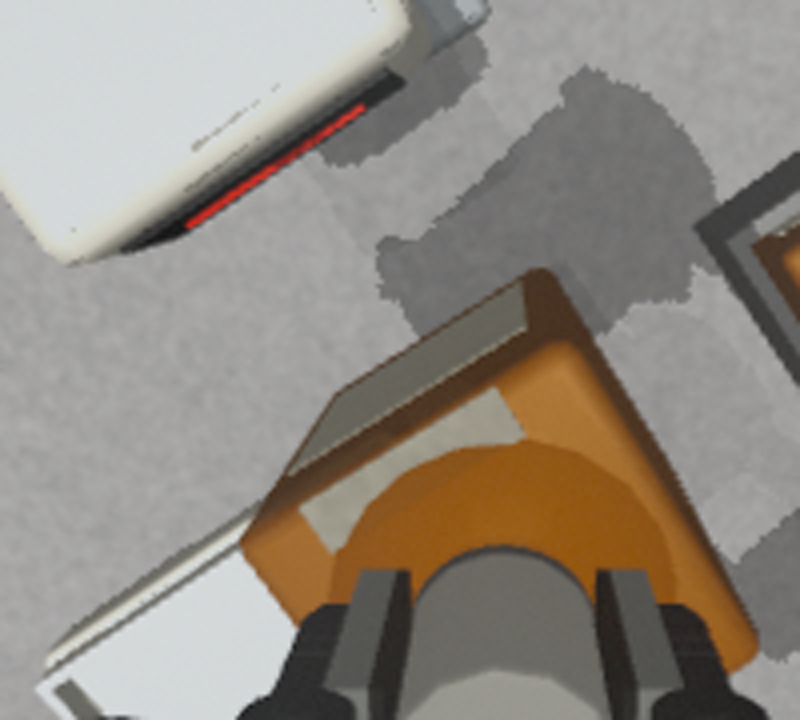

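View pics/w14d.png

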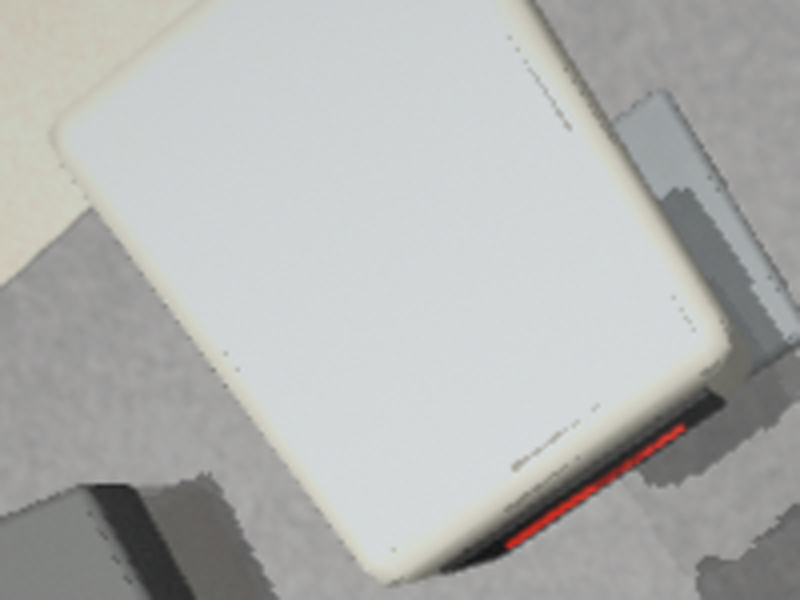

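Run:
```python
from h import *
c=cam("wrist")
f=lambda o,p:((p[0]+.5)/4-.5+o[0],(p[1]+.5)/4-.5+o[1])
P=[ray(c,*f((50,0),p),.268) for p in [(393,590),(735,362)]]
B=[ray(c,*f((130,80),p),.290) for p in [(243,540),(573,340),(758,655)]]
print(P,B)
a=lambda d:np.degrees(np.arctan2(d[1],d[0]))
print("reader front angle",a((P[0]-P[1])[:2])-90,"w",np.linalg.norm(P[0]-P[1]))
print("bottle front angle",a((B[0]-B[1])[:2])-90,"side",a((B[1]-B[2])[:2]), np.linalg.norm(B[0]-B[1]),np.linalg.norm(B[1]-B[2]))
w=(P[0]+P[1])/2; l=(B[0]+B[1])/2; print(w,l,w-l)
```

```text
[array([0.7414, 0.1505, 0.268 ]), array([0.7372, 0.0831, 0.268 ])] [array([0.6917, 0.1482, 0.29  ]), array([0.688 , 0.0885, 0.29  ]), array([0.6285, 0.0932, 0.29  ])]
reader front angle -3.649562699136723 w 0.06746716520762853
bottle front angle -3.5920340329529665 side -4.541904518300677 0.059801481672263165 0.05972713427760885
[0.7393 0.1168 0.268 ] [0.6899 0.1184 0.29  ] [ 0.0494 -0.0015 -0.022 ]
```

```bash
H='x'; python3 -m jog '[[0,0,0,0,10],[0,0,0,0,10],[0,0,0,0,10],[0,0,0,0,10],[0,0,0,0,10],[0,0,0,0,10],[0,0,0,0,10],[0,0,0,0,10],[0,0,0,0,10],[0,0,0,0,10]]'
python3 -m jog '[[0,0,0,0,10],[0,0,0,0,10],[0,0,0,0,10],[0,0,0,0,10],[0,0,0,0,10],[0,0,0,0,10],[0,0,0,0,10],[0,0,0,0,10],[0,0,0,0,10],[0,0,0,0,10]]'
python3 -m jog '[[0,0,0,4,10],[0,0,0,13,10],[0,0,0,23,10],[0,0,0,33,10],[0,0,0,43,10],[0,0,0,53,10],[0,0,0,63,10],[0,0,0,73,10],[0,0,0,83,10],[0,0,0,90,10]]'
python3 -m jog '[[0,0,0,0,10],[0,0,0,0,10],[0,0,0,0,10],[0,0,0,0,10],[0,0,0,0,10],[0,0,0,0,10],[0,0,0,0,10],[0,0,0,0,10],[0,0,0,0,10],[0,0,0,0,10]]'
python3 - <<'E'
from h import *
s=bot.read_state();print(s['tool_pos'],s['joint_vel'],s['torque'],s['q']*57.3)
c=cam("wrist"); cv2.imwrite("pics/w15.png",c["pixels"][:,:,::-1])
c=cam("scene"); crop(c,270,80,400,240,4,"pics/s15.png")
E
```

```text
time: 49.8
tool_pos: [0.6632, 0.1207, 0.3303]
tcp_rot: [-0.595, -1.869, 1.869]
wrist_force: [0.2, 1.0, -4.5]
width: 0.312
time: 51.05
tool_pos: [0.6632, 0.1207, 0.3303]
tcp_rot: [-0.595, -1.869, 1.869]
wrist_force: [0.6, -0.7, -3.7]
width: 0.304
time: 52.3
tool_pos: [0.6632, 0.1207, 0.3303]
tcp_rot: [-0.855, 1.644, -1.644]
wrist_force: [0.2, 0.1, -3.8]
width: 0.307
time: 53.55
tool_pos: [0.6632, 0.1207, 0.3303]
tcp_rot: [-0.852, 1.647, -1.647]
wrist_force: [-0.4, 0.2, -4.6]
width: 0.303
[0.6632 0.1207 0.3303] [ 0.     -0.0015 -0.0008  0.0022  0.0005 -0.001 ] [ 0.0492  0.0223 -0.038 ] [ 8.1961 13.0835 86.7002 -0.0009 80.2281 43.5197]
```

View pics/s15.png

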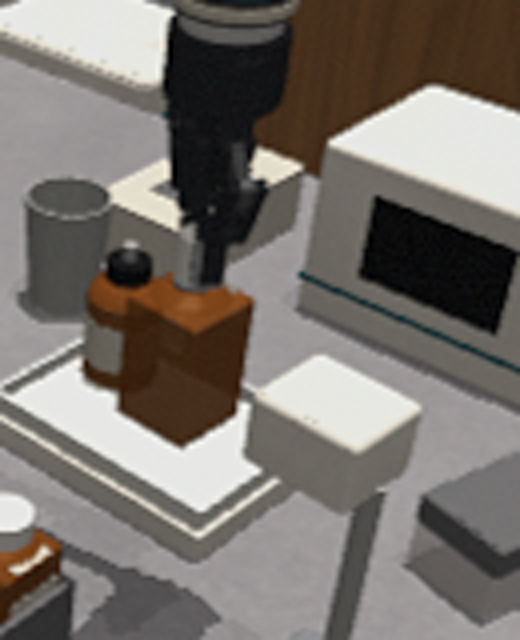

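View pics/w15.png

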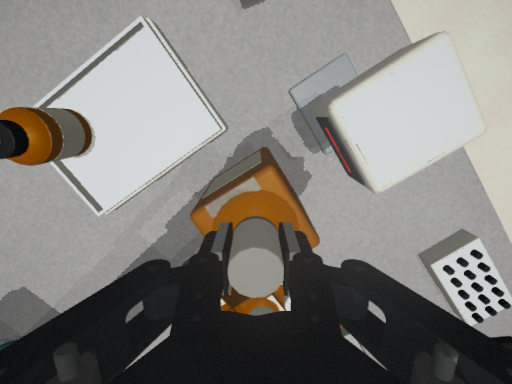

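```bash
python3 -m jog '[[0,0,0,0,10],[0,0,0,0,10],[0,0,0,0,10],[0,0,0,0,10],[0,0,0,0,10],[0,0,0,0,10],[0,0,0,0,10],[0,0,0,0,10],[0,0,0,0,10],[0,0,0,0,10]]'
python3 -m jog '[[0,0,0,4,10],[0,0,0,13,10],[0,0,0,23,10],[0,0,0,33,10],[0,0,0,43,10],[0,0,0,53,10],[0,0,0,63,10],[0,0,0,73,10],[0,0,0,83,10],[0,0,0,90,10]]'
python3 -m jog '[[0,0,0,0,10],[0,0,0,0,10],[0,0,0,0,10],[0,0,0,0,10],[0,0,0,0,10],[0,0,0,0,10],[0,0,0,0,10],[0,0,0,0,10],[0,0,0,0,10],[0,0,0,0,10]]'
python3 -m jog '[[0,0,0,0,10],[0,0,0,0,10],[0,0,0,0,10],[0,0,0,0,10],[0,0,0,0,10],[0,0,0,0,10],[0,0,0,0,10],[0,0,0,0,10],[0,0,0,0,10],[0,0,0,0,10]]'
python3 -m jog '[[0,0,0,0,10],[0,0,0,0,10],[0,0,0,4,10],[0,0,0,14,10],[0,0,0,24,10],[0,0,0,34,10],[0,0,0,44,10],[0,0,0,54,10],[0,0,0,64,10],[0,0,0,74,10]]'
python3 -m jog '[[0,0,0,8,10],[0,0,0,14,10],[0,0,0,16,10],[0,0,0,16,10],[0,0,0,16,10],[0,0,0,16,10],[0,0,0,16,10],[0,0,0,16,10],[0,0,0,16,10],[0,0,0,16,10]]'
python3 -m jog '[[0,0,0,0,10],[0,0,0,0,10],[0,0,0,0,10],[0,0,0,0,10],[0,0,0,0,10],[0,0,0,0,10],[0,0,0,0,10],[0,0,0,0,10],[0,0,0,0,10],[0,0,0,0,10]]'
python3 - <<'E'
from h import *
s=bot.read_state();print(s['tool_pos'],s['joint_vel'],s['torque'],s['q']*57.3)
c=cam("wrist"); cv2.imwrite("pics/w16.png",c["pixels"][:,:,::-1])
c=cam("scene"); cv2.imwrite("pics/s16.png",cv2.resize(c["pixels"][:,:,::-1],(800,600)))
E
```

```text
time: 54.9
tool_pos: [0.6632, 0.1206, 0.3303]
tcp_rot: [-0.852, 1.647, -1.647]
wrist_force: [-0.6, 0.6, -4.4]
width: 0.301
time: 56.15
tool_pos: [0.6632, 0.1207, 0.3303]
tcp_rot: [-1.517, 0.479, -0.479]
wrist_force: [-0.1, -0.1, -3.7]
width: 0.305
time: 57.4
tool_pos: [0.6632, 0.1207, 0.3303]
tcp_rot: [-1.516, 0.483, -0.483]
wrist_force: [-0.3, 0.8, -4.5]
width: 0.304
time: 58.65
tool_pos: [0.6632, 0.1207, 0.3303]
tcp_rot: [-1.516, 0.483, -0.483]
wrist_force: [-0.2, -0.4, -4.9]
width: 0.303
time: 59.9
tool_pos: [0.6632, 0.1207, 0.3303]
tcp_rot: [-1.504, -0.533, 0.533]
wrist_force: [1.3, -0.5, -4.6]
width: 0.305
time: 61.15
tool_pos: [0.6632, 0.1207, 0.3302]
tcp_rot: [-1.44, -0.744, 0.744]
wrist_force: [-0.8, -0.7, -3.5]
width: 0.306
time: 62.4
tool_pos: [0.6632, 0.1207, 0.3303]
tcp_rot: [-1.44, -0.744, 0.744]
wrist_force: [0.4, -0.8, -4.7]
width: 0.305
[0.6632 0.1207 0.3303] [-0.0001  0.0002  0.0007  0.0006 -0.0001  0.0002] [ 0.012  -0.0144 -0.025 ] [   8.1982   13.0828   86.7007   -0.001    80.2281 -136.4929]
```

View pics/s16.png

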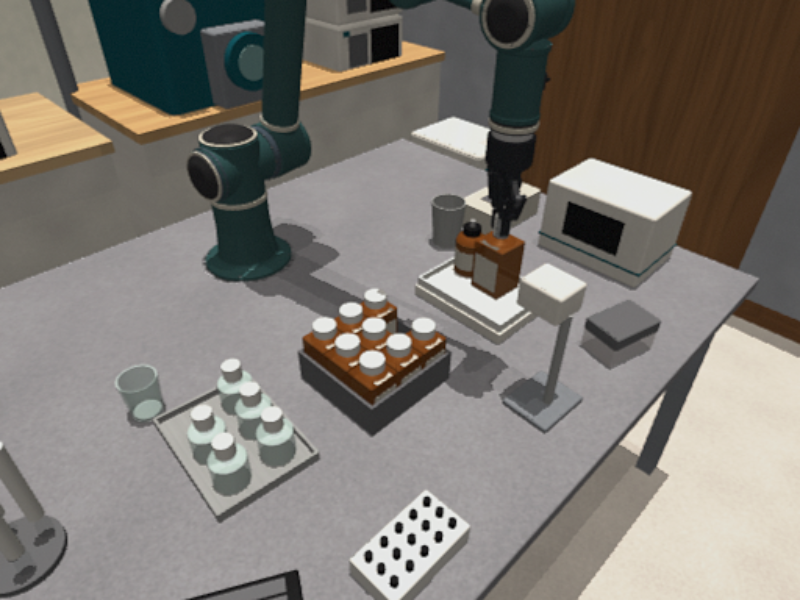

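View pics/w16.png

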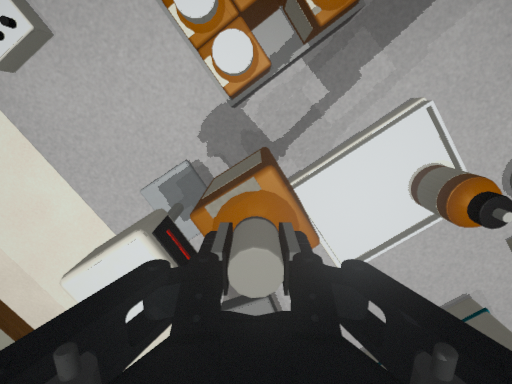

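```bash
python3 -m jog '[[0,0,0,0,10],[0,0,0,0,10],[0,0,0,0,10],[0,0,0,0,10],[0,0,0,0,10],[0,0,0,0,10],[0,0,0,0,10],[0,0,0,0,10],[0,0,0,0,10],[0,0,0,0,10]]'
python3 -m jog '[[-5,7,0,0,10],[-15,22,0,0,10],[-28,44,0,0,10],[-42,68,0,0,10],[-56,92,0,0,10],[-70,115,0,0,10],[-80,132,0,0,10],[-86,141,0,0,10],[-88,144,0,0,10],[-88,144,0,0,10]]'
python3 -m jog '[[0,0,-10,0,10],[0,0,-30,0,10],[0,0,-55,0,10],[0,0,-80,0,10],[0,0,-105,0,10],[0,0,-123,0,10],[0,0,-134,0,10],[0,0,-140,0,10],[0,0,-143,0,10],[0,0,-143,0,10]]'
python3 - <<'E'
from h import *
s=bot.read_state();print(s['tool_pos'],s['wrist_force'],s['q']*57.3)
c=cam("wrist"); cv2.imwrite("pics/w17.png",c["pixels"][:,:,::-1])
c=cam("scene"); crop(c,250,110,370,220,6,"pics/s17.png")
E
```

```text
time: 63.75
tool_pos: [0.6632, 0.1207, 0.3303]
tcp_rot: [-1.44, -0.744, 0.744]
wrist_force: [0.2, 0.6, -3.5]
width: 0.305
time: 65.0
tool_pos: [0.5754, 0.2644, 0.3303]
tcp_rot: [-1.44, -0.744, 0.744]
wrist_force: [0.6, 0.1, -3.8]
width: 0.307
time: 66.25
tool_pos: [0.5756, 0.2649, 0.1879]
tcp_rot: [-1.44, -0.745, 0.743]
wrist_force: [-0.2, 0.7, -4.9]
width: 0.306
[0.5756 0.2649 0.1879] [-0.1504  0.6942 -4.8709] [  22.4601   13.498   101.3438    0.0009   65.1111 -122.2346]
```

View pics/s17.png

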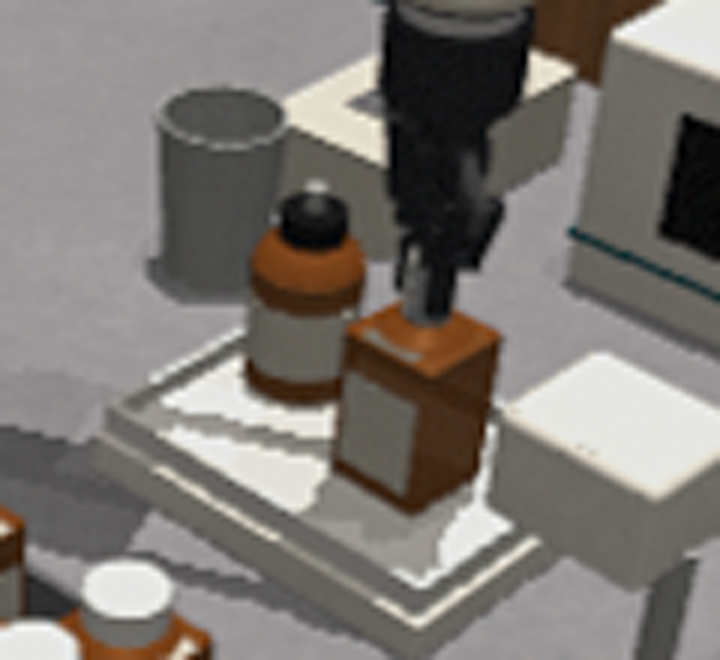

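View pics/w17.png

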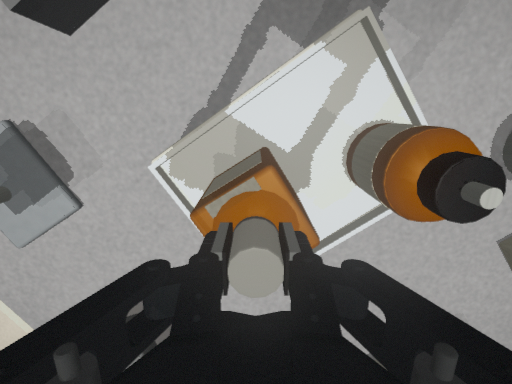

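```bash
python3 -m jog '[[0,0,-2,0,10],[0,0,-4,0,10],[0,0,-6,0,10],[0,0,-7,0,10],[0,0,-8,0,10],[0,0,-9,0,10],[0,0,-10,0,10],[0,0,-10,0,10],[0,0,-10,0,10],[0,0,-10,0,10]]'
python3 -m jog '[[0,0,-0.5,0,10],[0,0,-0.5,0,10],[0,0,-1,0,10],[0,0,-1,0,10],[0,0,-1.5,0,10],[0,0,-1.5,0,10],[0,0,-1.5,0,10],[0,0,-1.5,0,10],[0,0,-1.5,0,10],[0,0,-1.5,0,10]]'
```

```text
time: 67.6
tool_pos: [0.5752, 0.2647, 0.1773]
tcp_rot: [-1.44, -0.744, 0.744]
wrist_force: [0.1, -1.0, -3.6]
width: 0.309
time: 68.85
tool_pos: [0.5752, 0.2647, 0.1758]
tcp_rot: [-1.44, -0.744, 0.744]
wrist_force: [-0.5, -0.7, -4.2]
width: 0.304
```

```bash
python3 -m jog '[[0,0,-0.3,0,10],[0,0,-0.5,0,10],[0,0,-0.7,0,10],[0,0,-0.9,0,10],[0,0,-1,0,10],[0,0,-1,0,10],[0,0,-1,0,10],[0,0,-1,0,10],[0,0,-1,0,10],[0,0,-1,0,10]]'
```

```text
time: 70.1
tool_pos: [0.5754, 0.2648, 0.1756]
tcp_rot: [-1.44, -0.745, 0.744]
wrist_force: [-3.2, -1.5, 6.3]
width: 0.309
```

```bash
python3 -m jog '[[0,0,0.5,0,10],[0,0,0.5,0,28],[0,0,0.5,0,32],[0,0,0.5,0,36],[0,0,0.5,0,40],[0,0,0.5,0,42],[0,0,0.5,0,42],[0,0,20,0,42],[0,0,60,0,42],[0,0,100,0,42]]'
python3 -m jog '[[0,0,30,0,42],[-10,-20,60,0,42],[-40,-60,80,0,42],[-70,-100,80,0,42],[-100,-140,80,0,42],[-120,-180,80,0,42],[-120,-200,80,0,42],[-120,-200,80,0,42],[-120,-200,80,0,42],[-120,-200,80,0,42]]'
python3 - <<'E'
from h import *
c=cam("top"); cv2.imwrite("pics/t20.png",cv2.resize(c["pixels"][:,:,::-1],(800,600)))
c=cam("scene"); cv2.imwrite("pics/s20.png",cv2.resize(c["pixels"][:,:,::-1],(800,600)))
E
```

```text
time: 71.35
tool_pos: [0.5753, 0.2647, 0.2772]
tcp_rot: [-1.44, -0.745, 0.744]
wrist_force: [0.2, 0.6, 0.5]
width: 0.493
time: 72.6
tool_pos: [0.4554, 0.0655, 0.355]
tcp_rot: [-1.439, -0.745, 0.745]
wrist_force: [-0.6, 1.1, -0.2]
width: 0.487
```

View pics/s20.png

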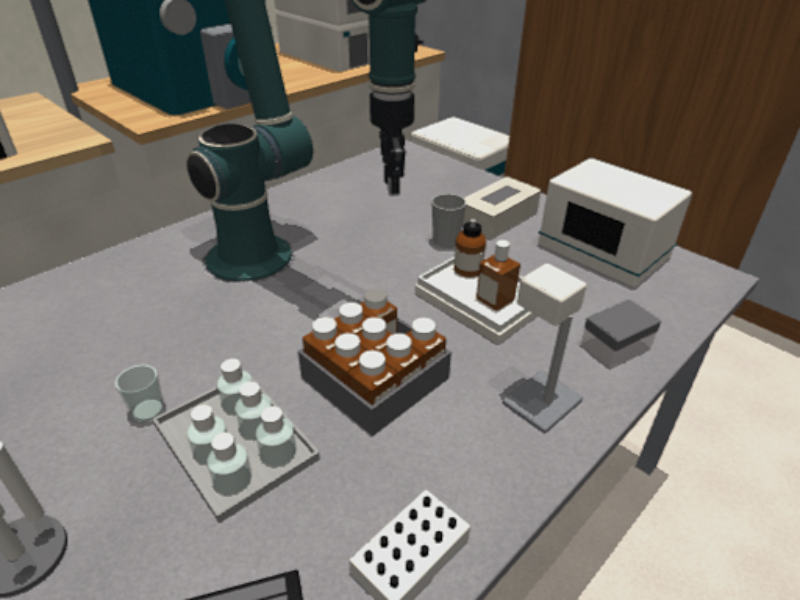

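View pics/t20.png

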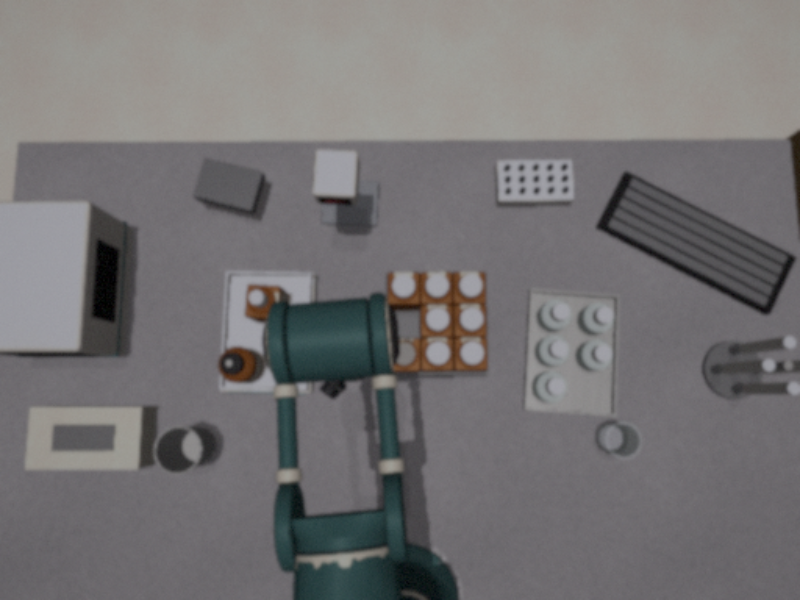

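The pictures show the wanted bottle upright in the solvent tray at scene pixel (497,280). The amber bottle is still in its place, all five empties stand in the steel tray, and the eight crate neighbours are in their places. The gripper is well clear, so I am handing in.

```bash
python3 -c "
from workcell import bot
print(bot.finish_job())"
```

```text
the job is handed in; nothing more can be done
None
```

The job is done and handed in at about 73 s of the 210 s allowed. No verdict was reported.

- **Empties:** I moved all five clear-glass bottles to the steel return tray, where the last pictures show them upright. One had been knocked about 15 mm aside before I reached it, so I measured it again before gripping. The amber bottle in use was not touched.
- **Crate:** I drew the narrow-cap bottle straight up with only its own weight on the wrist. All eight neighbours are still upright in their places.
- **Reader:** The bottle was held label side first, then turned anticlockwise through its other three sides, each still for over 2 s. In the wrist picture at the label position:
  - Its angle matched the reader's to about 0.1° from the front edges. A side edge, picked more roughly, read about 1° off.
  - It was centred to about 1.5 mm.
  - The gap from its front to the window was about 46–49 mm, for an aim of about 46.
- **Set-down:** I lowered the bottle in small steps until the wrist force showed about 10 N of contact, then released it. It stands upright in the solvent tray.

Two readings disagreed along the way: the wrist camera's positions were 4–6 mm off the scene camera's, so I relied on the scene camera and the line between the fingers. Nothing failed in the last checks, but the arm hid part of the crate and solvent tray from the top camera.

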